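# Face mill into the bench stand for new inserts

## Robot

A 6-joint arm with a two-finger parallel gripper is mounted at the origin on a cart in front of the work surface, level with it; the furniture and walls round the work are solid. World frame = base frame: x ahead of the robot, y to its left, z up, the work surface at z = 0. Lengths are in m, angles in rad, forces in N, time in s.
With the tool pointing down it reaches from about 0.35 to 0.85 m from the base axis. Payload 8.1 kg.
Tool frame: the origin (TCP) lies on the centre line of the jaws, within the pads' length; the fingertips stand robot.tip_reach ahead of it and the grasp point (between the pads) lies 5 mm behind it (robot.tip_reach is the distance from the TCP to the fingertips, in m); z points along the fingers, y is the direction in which the jaws open and shut (so a half turn about z gives the same grasp; the last joint's range is limited). The gripper opens to 93 mm and grips with 3 to 60 N. Pads are 15 mm wide; open, the fingers measure 128 mm over their backs; the gripper's body (75 mm by 188 mm) begins 65 mm behind the grasp point.
Start: joints at [-1.375, 0.13, 1.488, -0, 1.523, -0.085], TCP at [0.166, -0.576, 0.233] pointing down, gripper open.
Joint ranges: [-2.96, 2.96], [-0.89, 2.26], [0.02, 2.5], [-1.34, 4.48], [0, 2.73], [-2.66, 2.66]. Speed limits (rad/s): [2.39, 2.39, 2.79, 3.14, 3.14, 3.14].

## Interface

Orientations are given as a rotation vector (axis times angle).
In Python, from plant import sensors, read_camera, robot gives the robot as it stands.
- The arm moves only by the tool play_rows, never from a script. Its argument "series" is a list that holds one entry, the list of rows, each a list of 5 numbers: the closure, from -1 (fully open) to 1 (shut), then the shift along the world's x, y, z in m, then the turn about the world's z in rad. A call has 1 to 8 rows; each row is the pose to reach, as a shift and turn from the pose commanded when the call began; what a row does not reach only later rows make up. A row lasts 1/10 s, in which the tool goes at most 50 mm and 8.59 degrees, less where a joint would pass 70% of its speed; a pose out of reach is approached as far as the arm can. A call with a gripper value outside its range is refused whole. The fingers move at their own pace and stop on an object; "force" is the grip in N (left out, the last holds). Time passes only in rows, so rows that repeat a pose let the fingers close. It gives the time, the measured TCP pose, the force and the opening at its end, in the units of the state.
- sensors.read_state(): the state, without advancing time (a new reading comes with each control period).
- read_camera(name): name is "scene" or "top" or "wrist"; returns a dict with "color" (400x640x3 uint8, red, green, blue), "range_z" (400x640 float32, m along the optical axis (not along the pixel's ray), 0 where there is no reading), "intrinsics" (3x3 intrinsics, pixels), "rvec" (rotation vector, rad) and "tvec" (3), from world to camera coordinates, as OpenCV has them. Camera axes: x right, y down, z forward; pixel columns grow to the right and rows downward; lengths in m; the calibration is good to about 2 mm. A picture is of the moment at which its call begins.
- robot.close_job(): hands the job in, once; it reports no verdict.
The state is a dict: "t": time; "q": joint angles; "dq": joint speeds; "joint_torque": joint torques, N m; "tool_pos": TCP position; "orientation": TCP orientation; "force": force on the tool from outside, world axes, zero at the start; "wrist_torque": the same for the moment, N m; "opening": finger opening in m.
Only numpy, scipy, OpenCV 4.12 (cv2) and the standard library are available. Lean on these libraries where they do the work, as an engineer would, in place of code of your own. Each camera call takes 0.05 s, during which the arm holds its last target.

## Task

The inserts of the face mill need changing, so it has to stand cutter up in the bench stand, without disturbing the piston that stands by. First lift the orange dust plug out of the stand's tapered socket and set it down on the bench well clear of the stand; then take the face mill from the black steel block, lay it in the groove of the V-block and let go, so that you can take it again the other way round. Seat its taper gently and fully home in the socket, cutter up, let go, and only then swing the keeper all the way in over its flange.

Things in the scene. Friction and masses are not known exactly. Their poses are not given: they have to be found in the camera images.
- mill_middle (a point): half-way along the axis of the face mill: a loose dark steel milling cutter on its taper arbor, 52 mm across, 118 mm long, 0.4 to 0.7 kg, round about its axis. z runs along it from the cutter face to the small end of the taper: up at the start, when it stands on its cutter face on the black block. This point is 59 mm from the cutter face, the centre of mass about 44 mm
- face_mill: the same mill; origin at the centre of its cutter face, same axes. Along z: cutter 0 to 40 mm (52 mm across, five gold inserts round its face), neck 40 to 56 mm (30 mm across), bright flange 56 to 70 mm (52 mm across), then the bright 7:24 taper, 31.8 mm across at 70 mm and 18 mm across just before its end at 118 mm
- mill_flange (a point): the point on the mill's axis in the flange face where the taper begins, 11 mm from mill_middle towards the taper
- v_groove (a point): V-block: fixed dark steel block, 43 mm wide (x), 90 mm long (y), 50 mm high, with a 100-degree V-groove along its top. The point is at the middle, level with the top edges; the groove runs along y. A 52 mm round lying in it has its axis 17 mm above this point and overhangs the block by 4 mm on each side, so fingers pass outside the block
- socket_mouth (a point): centre of the mouth of the tapered socket in the top of the bench stand, 76 mm above the bench. Socket 7:24, 31 mm across at the mouth, 48 mm deep, vertical, z up. With the mill fully home its flange face is about 3 mm above this point, and its cutter is from 33 to 73 mm above it
- stand: the bench stand, fixed: grey base 96 mm (x) by 134 mm (y, from -85 to +49 mm), 14 mm high, and a round column 60 mm across, 76 mm high, with a bright top. Origin on the socket's axis at bench level. The post that carries the keeper is 18 mm across and stands at x = 0, y = -55 mm
- plug_middle (a point): half-way up the orange plastic dust plug that closes the socket: loose, 50 mm high, 40 g, z up. From below: tapered skirt 20 mm high (in the socket with about 1 mm to spare all round: it lifts straight out), disc 45 mm across and 5.5 mm thick that lies on the stand, round grip 25 mm across and 24 mm high, its centre 13 mm above this point
- dust_plug: the same dust plug; origin at the centre of the underside of its skirt
- keeper (a joint): flat steel arm turning about the upright post, 20 to 29 mm above the socket mouth. 0 = home against its stop, its tip over the flange of a seated mill, which it clears by about 4 mm; grows anticlockwise seen from above; 1.2 to 1.75 rad at the start (clear of the socket), limit 1.9. Light friction, 0.06 N m, holds it where it is left. It runs into the flange if the mill is not home
- keeper_knob (a point): centre of the upright black knob on the keeper's outer end, 19 mm across, 25 mm high, 47 mm above the socket mouth, 64 mm from the post's axis. In the frame of socket_mouth it is at x = 0, y = -119 mm at keeper 0 and at x = +64, y = -55 mm at 1.57 rad. It is round, so it can turn in the fingers
- surface_block: black steel block, 85 mm (x) by 155 mm (y), 34 mm high, fixed; the mill stands on it within 8 mm (x) and 40 mm (y) of the middle. Origin at the centre of its underside
- piston: bystander: light-metal piston standing on the bench, 55 mm across, 54 mm high; origin at its underside
Mind the look-alikes: they are no part of the job. There is more than one size of the dust_plug; the job needs the smaller. Leave any blue look-alike of the part that bears v_groove alone.

How it is judged:
On the way, in this order (a step that is already met when the one before it is completed fails the run):
1. the dust plug is out of the socket and set down on the bench clear of the stand (at least 10 cm from the socket's axis) (horizontal distance between plug_middle and socket_mouth above 0.1 m and height (world z) of plug_middle below 0.04 m and contact force between the fingers and dust_plug below 0.3 N and linear speed of dust_plug below 0.05 m/s), for 0.2 s.
2. the face mill lies in the V-block's groove, let go (angle between mill_middle's own z axis and vertical between 1.45 and 1.69 rad and x of mill_middle in the frame of v_groove between -0.008 and 0.008 m and y of mill_middle in the frame of v_groove between -0.06 and 0.06 m and z of mill_middle in the frame of v_groove between 0.012 and 0.022 m and angle between the z axis of mill_middle and the y axis of v_groove, either way round below 0.12 rad and contact force between the fingers and face_mill below 0.3 N), for 0.2 s.
3. the face mill stands cutter up with its taper fully home in the socket, let go, the keeper still clear of it (angle between mill_middle's own z axis and vertical above 3.07 rad and horizontal distance between mill_middle and socket_mouth below 0.005 m and z of mill_flange in the frame of socket_mouth below 0.005 m and contact force between the fingers and face_mill below 0.3 N and value of joint keeper above 0.6 rad), for 0.2 s.
At the end, for the whole second after the job is handed in: Mill home in the socket: cutter up, upright within 4 degrees, within 5 mm of its axis, flange face at most 5 mm above the mouth. Keeper within 0.15 rad of its stop. Plug on the bench at least 10 cm from the socket's axis. All released and at rest (all of step 1 and angle between mill_middle's own z axis and vertical above 3.07 rad and horizontal distance between mill_middle and socket_mouth below 0.005 m and z of mill_flange in the frame of socket_mouth below 0.005 m and value of joint keeper below 0.15 rad and contact force between the fingers and face_mill below 0.3 N and linear speed of face_mill below 0.03 m/s); the robot touches nothing.
It fails at once if the face mill is dropped on the bench (height (world z) of mill_middle below 0.04 m).
It fails at once if the face mill is let fall (more than about a centimetre) instead of being set down (linear speed of face_mill above 0.45 m/s and contact force between the fingers and face_mill below 0.3 N).
It fails at once if the piston is knocked about (distance of piston from where it was at the start of the episode above 0.03 m).
It also fails if it takes over 72 s, if anything falls off the work surface, if the arm or the gripper's body presses on something with over 40 N, if the wrist force passes 120 N, or if a joint passes its speed limit or range.

## Working session

There is one attempt and no reset: what is moved stays moved. The work goes in short steps, Python scripts to look and compute and a tool call to move; the robot and the scene stay as the last step left them, time stands still between calls to the robot, and variables do not carry over. Pictures are saved under pics/ and viewed, and the job is handed in when it is done.

Besides the shell and the picture viewer there is one more tool, called after "Call:" as name([rows], argument=value, ...), one row to a line, values as JSON. play_rows: Moves the arm, as the interface text tells. Its arguments: {"type":"object","properties":{"series":{"type":"array","items":{"type":"array","items":{"type":"array","items":{"type":"number"}}}},"force":{"type":"number"}},"required":["series"]}

```bash
mkdir -p pics; ls -la
python3 - <<'E'
from plant import sensors, read_camera, robot
import cv2
print(sensors.read_state()); print([a for a in dir(robot) if a[0]!='_'], robot.tip_reach)
for n in ("scene","top","wrist"):
    c=read_camera(n); cv2.imwrite(f"pics/{n}0.png",c["color"][:,:,::-1]); print(n,c["intrinsics"],c["rvec"],c["tvec"])
E
```

```text
total 12
drwxr-xr-x  3 agent agent 4096 Dec  6 17:31 .
drwxr-xr-x 23 root  root  4096 Dec  6 17:31 ..
drwxr-xr-x  2 agent agent 4096 Dec  6 17:31 pics
{'t': 0.0, 'q': array([-1.37542656e+00,  1.31155458e-01,  1.48930944e+00, -1.64090624e-05,
        1.52298799e+00, -8.53749004e-02]), 'dq': array([ 0.00038181, -0.00120368, -0.00102665, -0.00186773,  0.00052054,
        0.0001437 ]), 'joint_torque': array([ 1.32353678e-03, -5.59843791e+01, -4.91758633e+01,  7.68656004e-02,
        3.52950278e-02, -1.13468282e-04]), 'tool_pos': array([ 0.16616459, -0.57595345,  0.23157427]), 'orientation': array([-3.10885342e+00, -4.39287361e-01,  1.86219882e-04]), 'force': array([ 0.18299396, -0.60932092, -0.39880218]), 'wrist_torque': array([-0.00429091,  0.02411194, -0.08682579]), 'opening': 0.09281956437255963}
['IKError', 'close_job', 'tip_reach'] 0.014
scene [[409.4452417    0.         321.66544522]
 [  0.         409.4452417  202.3598851 ]
 [  0.           0.           1.        ]] [ 0.54634853 -2.45119299  1.43537486] [0.46237005 0.17188821 0.81199592]
top [[366.47663709   0.         318.79944555]
 [  0.         366.47663709 204.99584597]
 [  0.           0.           1.        ]] [ 2.16391636 -2.04264257  0.2247118 ] [-0.01496296  0.53461993  0.9745929 ]
wrist [[317.53508666   0.         313.26058691]
 [  0.         317.53508666 196.55234672]
 [  0.           0.           1.        ]] [-2.33879642  1.76025261  0.22980686] [-0.59875377 -0.02980054  0.38917099]
```

View pics/scene0.png

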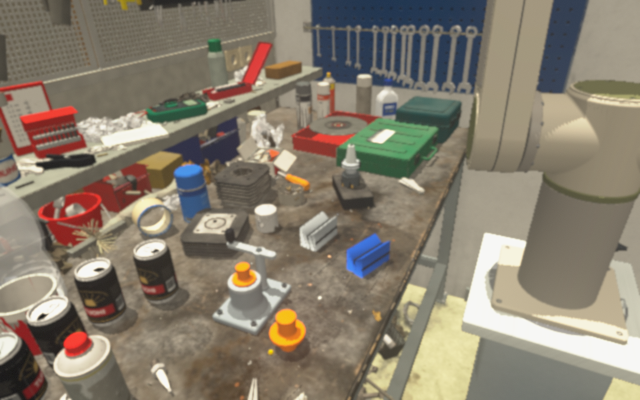

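View pics/top0.png

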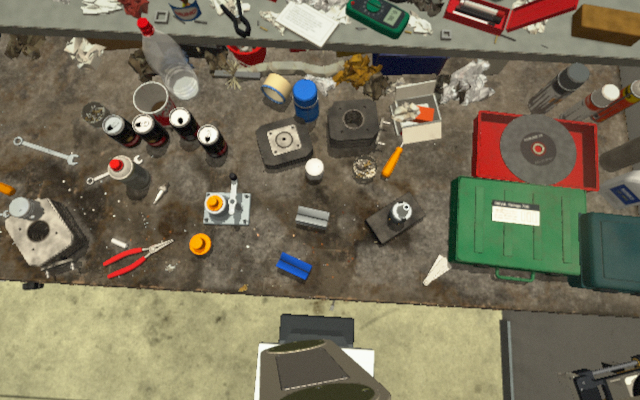

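View pics/wrist0.png

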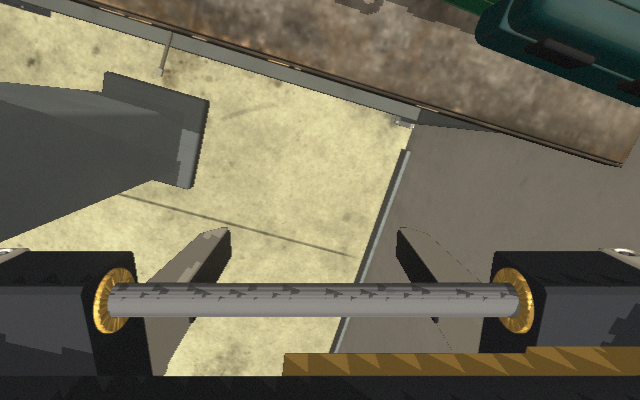

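```bash
cat > h.py <<'E'
from plant import sensors, read_camera, robot
import cv2, numpy as np
def cam(n):
    c=read_camera(n); R=cv2.Rodrigues(c["rvec"])[0]; t=np.array(c["tvec"]).ravel(); K=np.array(c["intrinsics"])
    d=c["range_z"]; v,u=np.mgrid[:400,:640]
    P=np.stack([(u-K[0,2])/K[0,0]*d,(v-K[1,2])/K[1,1]*d,d],-1)
    W=(P-t)@R; W[d<=0]=np.nan
    c.update(R=R,t=t,K=K,W=W,C=-R.T@t); return c
def ray(c,u,v,z):
    r=c["R"].T@np.linalg.inv(c["K"])@np.array([u,v,1.]); C=c["C"]; return C+r*(z-C[2])/r[2]
def pix(c,p):
    q=c["R"]@np.array(p)+c["t"]; q=c["K"]@q; return q[:2]/q[2]
def crop(c,u0,v0,u1,v1,name,s=None):
    im=c["color"][v0:v1,u0:u1,::-1]; s=s or min(800/(u1-u0),600/(v1-v0)); s=int(s)
    cv2.imwrite("pics/"+name,cv2.resize(im,None,fx=s,fy=s,interpolation=cv2.INTER_CUBIC))
E
python3 - <<'E'
from h import *
c=cam("top"); np.set_printoptions(precision=4,suppress=True)
crop(c,180,150,440,290,"t1.png"); print(c["C"])
for (u,v) in [(214,202),(233,177),(200,242),(312,217),(294,265),(314,168),(401,210),(385,230),(245,220),(260,230),(312,230)]: print(u,v,c["W"][v,u],c["color"][v,u])
s=cam("scene"); crop(s,160,130,420,370,"s1.png")
for (u,v) in [(242,268),(287,315),(320,228),(366,258),(265,212),(350,155),(242,300)]: print(u,v,s["W"][v,u],s["color"][v,u])
E
```

```text
[0.3116 0.0043 1.0671]
214 202 [0.5161 0.2973 0.1057] [252 182   2]
233 177 [0.5813 0.2471 0.1319] [40 36 36]
200 242 [0.4104 0.3333 0.069 ] [251 179   6]
312 217 [0.5044 0.0337 0.03  ] [83 82 76]
294 265 [0.3649 0.0751 0.037 ] [ 34  57 102]
314 168 [0.644  0.0361 0.055 ] [251 251 241]
401 210 [ 0.5166 -0.1989  0.1355] [117 116 103]
385 230 [ 0.478  -0.1759  0.0348] [85 77 67]
245 220 [0.4867 0.2279 0.0173] [ 99 102  97]
260 230 [0.4624 0.1845 0.0006] [112 103  86]
312 230 [0.471  0.0321 0.0016] [50 46 32]
242 268 [0.5177 0.3086 0.1069] [247 193  28]
287 315 [0.4102 0.3409 0.0674] [247 192  23]
320 228 [0.4896 0.0568 0.0504] [185 183 171]
366 258 [0.3575 0.1107 0.0427] [ 54  75 128]
265 212 [0.6429 0.0495 0.053 ] [246 245 237]
350 155 [ 0.521  -0.1961  0.1284] [174 172 155]
242 300 [0.5098 0.3304 0.0536] [120 117 111]
```

View pics/t1.png

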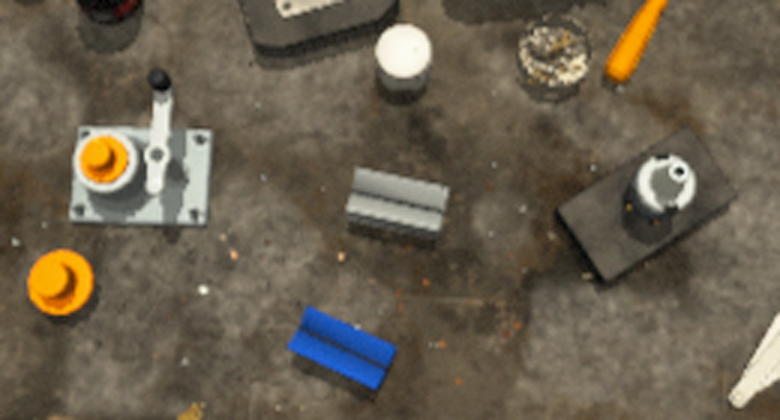

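View pics/s1.png

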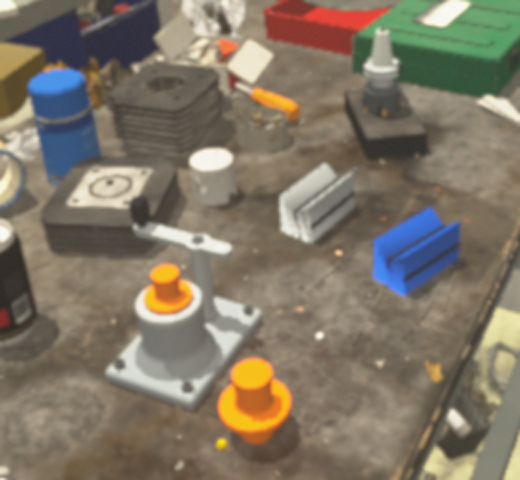

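```bash
cat > m1.py <<'E'
from h import *
np.set_printoptions(precision=4,suppress=True)
for n in ("top","scene"):
    c=cam(n); W=c["W"]
    hsv=cv2.cvtColor(c["color"],cv2.COLOR_RGB2HSV)
    org=(hsv[...,0]>8)&(hsv[...,0]<28)&(hsv[...,1]>180)&(hsv[...,2]>90)
    def reg(name,m,z=None):
        v,u=np.nonzero(m)
        if len(u)<5: print(n,name,"few",len(u)); return
        pts=W[m]; 
        s=f"{n} {name} n={len(u)} pix=({u.mean():.1f},{v.mean():.1f}) med={np.nanmedian(pts,0)} min={np.nanmin(pts,0)} max={np.nanmax(pts,0)}"
        print(s, ray(c,u.mean(),v.mean(),z) if z else "")
    def box(x0,x1,y0,y1,z0,z1): return (W[...,0]>x0)&(W[...,0]<x1)&(W[...,1]>y0)&(W[...,1]<y1)&(W[...,2]>z0)&(W[...,2]<z1)
    reg("plug griptop",box(.48,.56,.26,.35,.1035,.112)&org,.106)
    reg("plug disc",box(.47,.57,.25,.35,.074,.09)&org,.0815)
    reg("bigplug",box(.35,.46,.28,.40,.06,.09)&org)
    reg("standtop",box(.46,.57,.25,.36,.07,.08)&~org)
    reg("knobtop",box(.53,.65,.2,.3,.127,.145),.1355)
    reg("keeper",box(.45,.6,.2,.3,.095,.112))
    reg("base",box(.43,.6,.18,.38,.008,.02))
    reg("mill taper top",box(.46,.57,-.25,-.15,.145,.16),.152)
    reg("mill flange",box(.46,.57,-.25,-.13,.096,.11),.104)
    reg("block",box(.4,.6,-.3,-.1,.028,.04))
    reg("piston",box(.6,.7,0,.08,.049,.06),.054)
    m=box(.44,.56,-.03,.1,.044,.056)
    reg("vblock top",m,.05)
    cs,_=cv2.findContours(m.astype(np.uint8),0,2)
    k=W[m][:,:2].astype(np.float32); print(" rect",cv2.minAreaRect(k*1000))
    m=box(.43,.6,.18,.38,.008,.02); print(" base rect",cv2.minAreaRect((W[m][:,:2]*1000).astype(np.float32)))
    m=box(.4,.6,-.3,-.1,.029,.039); print(" blk rect",cv2.minAreaRect((W[m][:,:2]*1000).astype(np.float32)))
E
python3 m1.py
```

```text
top plug griptop n=58 pix=(211.6,200.3) med=[0.5204 0.3043 0.1066] min=[0.5094 0.2928 0.1037] max=[0.5321 0.3146 0.1102] [0.5202 0.3043 0.106 ]
top plug disc n=106 pix=(215.5,204.3) med=[0.5118 0.2972 0.0817] min=[0.4989 0.2843 0.0748] max=[0.539  0.325  0.0883] [0.5151 0.2998 0.0815]
top bigplug n=122 pix=(195.9,241.8) med=[0.4102 0.3443 0.0675] min=[0.3959 0.3299 0.0604] max=[0.4264 0.3626 0.0711] 
top standtop n=161 pix=(215.7,203.3) med=[0.5181 0.2971 0.0761] min=[0.4916 0.2756 0.0704] max=[0.5491 0.3349 0.0797] 
top knobtop n=40 pix=(232.0,175.3) med=[0.5847 0.2495 0.1348] min=[0.5775 0.2422 0.1279] max=[0.5943 0.2574 0.139 ] [0.5847 0.2493 0.1355]
top keeper n=253 pix=(230.8,197.1) med=[0.5273 0.2502 0.1045] min=[0.487  0.2394 0.0961] max=[0.587  0.3    0.1107] 
top base n=714 pix=(231.7,210.7) med=[0.502  0.2563 0.0142] min=[0.472  0.2196 0.0081] max=[0.5695 0.3549 0.02  ] 
top mill taper top n=48 pix=(405.2,206.6) med=[ 0.5222 -0.2058  0.1514] min=[ 0.514  -0.2165  0.1458] max=[ 0.5329 -0.1965  0.1571] [ 0.5225 -0.206   0.152 ]
top mill flange n=178 pix=(400.2,211.1) med=[ 0.
[... 2118 characters left out ...]
0.502  -0.1766  0.0338] min=[ 0.4408 -0.2722  0.0282] max=[ 0.5971 -0.1189  0.0399] 
scene piston n=198 pix=(265.1,209.7) med=[0.6488 0.0405 0.0529] min=[0.6244 0.01   0.049 ] max=[0.6756 0.0642 0.0553] [0.6478 0.0415 0.054 ]
scene vblock top n=205 pix=(316.3,223.1) med=[0.5187 0.0376 0.0474] min=[ 0.4781 -0.015   0.044 ] max=[0.5343 0.0816 0.0518] [0.5073 0.0405 0.05  ]
 rect ((506.0292053222656, 33.06092071533203), (92.22470092773438, 45.088966369628906), 81.17776489257812)
 base rect ((499.1734313964844, 296.7111511230469), (155.4242706298828, 139.0124053955078), 88.99890899658203)
 blk rect ((519.791748046875, -204.43505859375), (85.29688262939453, 158.26185607910156), 36.10025405883789)
```

Call:
play_rows([
  [[-1, 0.27, 0.38, 0, 0.7], [-1, 0.27, 0.38, 0, 0.7], [-1, 0.27, 0.38, 0, 0.7], [-1, 0.27, 0.38, 0, 0.7], [-1, 0.27, 0.38, 0, 0.7], [-1, 0.27, 0.38, 0, 0.7], [-1, 0.27, 0.38, 0, 0.7], [-1, 0.27, 0.38, 0, 0.7]],
], force=15)

```text
t: 1.15
tool_pos: [0.3988, -0.2487, 0.233]
orientation: [2.771, 1.479, 0.001]
force: [0.5, -0.9, -0.0]
opening: 0.0933
```

Call:
play_rows([
  [[-1, 0.09, 0.38, 0, 0.59], [-1, 0.09, 0.38, 0, 0.59], [-1, 0.09, 0.38, 0, 0.59], [-1, 0.09, 0.38, 0, 0.59], [-1, 0.09, 0.38, 0, 0.59], [-1, 0.09, 0.38, 0, 0.59], [-1, 0.09, 0.38, 0, 0.59], [-1, 0.09, 0.38, 0, 0.59]],
])

```text
t: 1.95
tool_pos: [0.4881, 0.1324, 0.2329]
orientation: [2.22, 2.223, 0.001]
force: [1.5, -0.3, 1.0]
opening: 0.0929
```

Call:
play_rows([
  [[-1, 0.0327, 0.1727, -0.03, 0], [-1, 0.0327, 0.1727, -0.03, 0], [-1, 0.0327, 0.1727, -0.03, 0], [-1, 0.0327, 0.1727, -0.03, 0], [-1, 0.0327, 0.1727, -0.08, 0], [-1, 0.0327, 0.1727, -0.115, 0], [-0.2, 0.0327, 0.1727, -0.135, 0], [0.5, 0.0327, 0.1727, -0.135, 0]],
])

```text
t: 2.75
tool_pos: [0.5178, 0.3011, 0.0933]
orientation: [-2.219, -2.22, 0.011]
force: [-0.9, -0.2, -0.3]
opening: 0.0816
```

Call:
play_rows([
  [[1, 0, 0, 0, 0], [1, 0, 0, 0, 0], [1, 0, 0, 0, 0], [1, 0, 0, 0.03, 0]],
])

```text
t: 3.15
tool_pos: [0.5186, 0.3011, 0.1249]
orientation: [-2.22, -2.22, 0.009]
force: [-0.3, -0.4, -1.2]
opening: 0.0494
```

Call:
play_rows([
  [[1, 0.002, 0.004, -0.025, 0], [1, 0.002, 0.004, -0.025, 0], [1, 0.002, 0.004, -0.025, 0], [1, 0.002, 0.004, -0.025, 0], [1, 0.002, 0.004, -0.025, 0]],
])

```text
t: 3.65
tool_pos: [0.5221, 0.3061, 0.1028]
orientation: [-2.221, -2.221, 0.002]
force: [-3.2, -0.4, 0.9]
opening: 0.0243
```

Call:
play_rows([
  [[1, 0, 0, 0.04, 0], [1, 0, 0, 0.08, 0], [1, -0.034, -0.039, 0.08, 0], [1, -0.068, -0.077, 0.07, 0], [1, -0.102, -0.116, 0.05, 0], [1, -0.102, -0.116, 0.01, 0], [1, -0.102, -0.116, -0.03, 0], [1, -0.102, -0.116, -0.045, 0]],
])

```text
t: 4.45
tool_pos: [0.4184, 0.189, 0.0545]
orientation: [-2.221, -2.22, 0.005]
force: [-1.0, -0.1, -0.3]
opening: 0.0244
```

Call:
play_rows([
  [[1, 0, 0, -0.007, 0], [1, 0, 0, -0.008, 0], [1, 0, 0, -0.008, 0], [-0.2, 0, 0, -0.008, 0], [-0.2, 0, 0, -0.008, 0], [-0.2, 0, 0, -0.008, 0], [-0.2, 0, 0, -0.008, 0]],
])

```text
t: 5.15
tool_pos: [0.421, 0.1904, 0.05]
orientation: [2.221, 2.221, 0.001]
force: [-0.4, 0.4, -0.3]
opening: 0.052
```

Run:
```python
from h import *
s=cam("scene"); crop(s,160,180,420,370,"s2.png")
```

```text
(no output)
```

View pics/s2.png

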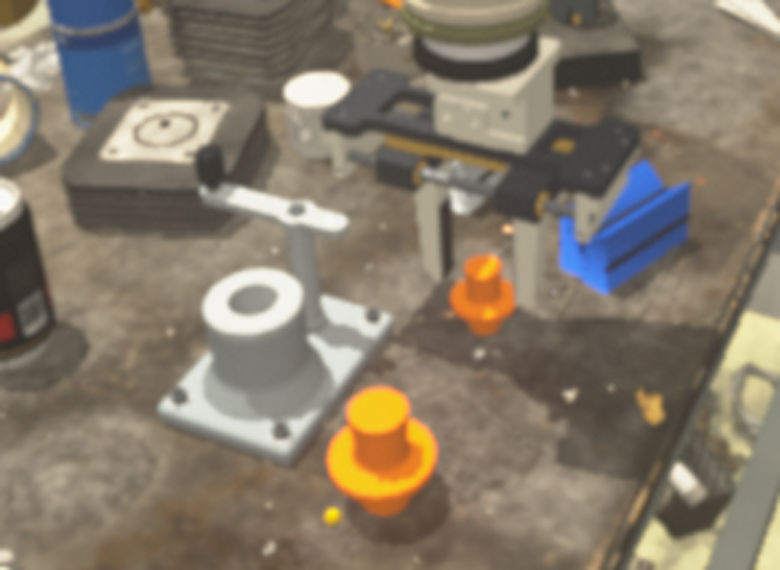

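Call:
play_rows([
  [[-0.2, 0, 0, 0.05, 0], [-0.2, 0, 0, 0.1, 0], [-1, 0, -0.01, 0.145, 0], [-1, 0.015, -0.055, 0.155, -0.06], [-1, 0.03, -0.1, 0.155, -0.16], [-1, 0.045, -0.145, 0.155, -0.16], [-1, 0.06, -0.19, 0.155, -0.16], [-1, 0.075, -0.235, 0.155, -0.16]],
])

```text
t: 6.0
tool_pos: [0.496, -0.0466, 0.2049]
orientation: [2.391, 2.037, 0.001]
force: [0.3, 0.4, -0.0]
opening: 0.0924
```

Call:
play_rows([
  [[-1, 0.01, -0.045, 0, 0], [-1, 0.02, -0.09, 0, 0], [-1, 0.027, -0.13, 0, 0], [-1, 0.027, -0.161, 0, 0], [-1, 0.027, -0.161, 0, 0]],
])

```text
t: 6.5
tool_pos: [0.5222, -0.2094, 0.2043]
orientation: [2.396, 2.032, -0.002]
force: [0.1, 0.7, -0.1]
opening: 0.093
```

Run:
```python
from h import *
np.set_printoptions(precision=4,suppress=True)
st=sensors.read_state(); print(st['tool_pos'],st['orientation'],st['q'],st['t'])
c=cam("wrist"); cv2.imwrite("pics/w1.png",c["color"][:,:,::-1]); print(c["C"],pix(c,[.523,-.206,.152]),pix(c,[.523,-.206,.104]))
```

```text
[ 0.5222 -0.2094  0.2043] [ 2.3956  2.0319 -0.0016] [-0.4718  0.0446  1.6309 -0.0011  1.4662 -0.3078] 6.5
[ 0.5332 -0.1391  0.3557] [314.5481 215.7907] [314.3206 197.3363]
```

View pics/w1.png

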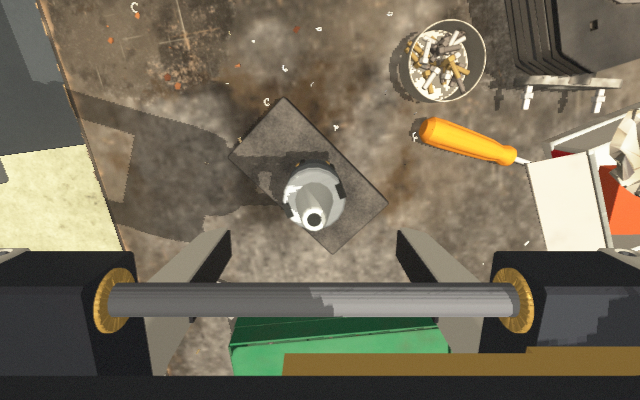

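Call:
play_rows([
  [[-1, 0.001, 0.003, -0.04, 0], [-1, 0.001, 0.003, -0.08, 0], [-0.5, 0.001, 0.003, -0.105, 0], [0.5, 0.001, 0.003, -0.112, 0], [1, 0.001, 0.003, -0.112, 0], [1, 0.001, 0.003, -0.112, 0], [1, 0.001, 0.003, -0.112, 0], [1, 0.001, 0.003, -0.112, 0]],
], force=30)

```text
t: 7.35
tool_pos: [0.5245, -0.2032, 0.0946]
orientation: [2.39, 2.035, 0.001]
force: [-1.4, 1.9, 6.3]
opening: 0.0512
```

Call:
play_rows([
  [[1, 0, 0, 0.01, 0], [1, 0, 0, 0.04, 0], [1, 0, 0.01, 0.06, 0], [1, -0.01, 0.05, 0.06, 0], [1, -0.02, 0.1, 0.06, 0], [1, -0.03, 0.14, 0.06, 0], [1, -0.032, 0.155, 0.05, 0], [1, -0.032, 0.155, 0.03, 0]],
])

```text
t: 8.15
tool_pos: [0.4925, -0.0457, 0.1241]
orientation: [2.387, 2.039, 0.004]
force: [1.2, -1.0, -5.4]
opening: 0.0513
```

Run:
```python
from h import *
np.set_printoptions(precision=4,suppress=True)
st=sensors.read_state(); print(st['tool_pos'],st['force'],st['opening'])
c=cam("scene"); crop(c,230,110,430,260,"s3.png")
c=cam("wrist"); cv2.imwrite("pics/w2.png",c["color"][:,:,::-1])
```

```text
[ 0.4925 -0.0457  0.1241] [ 1.2084 -1.0391 -5.3524] 0.05130289278970367
```

View pics/s3.png

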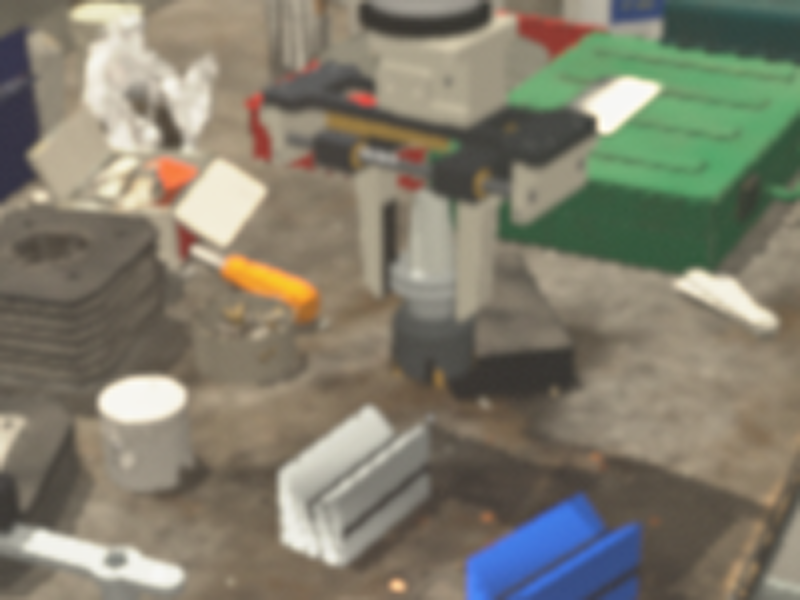

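View pics/w2.png

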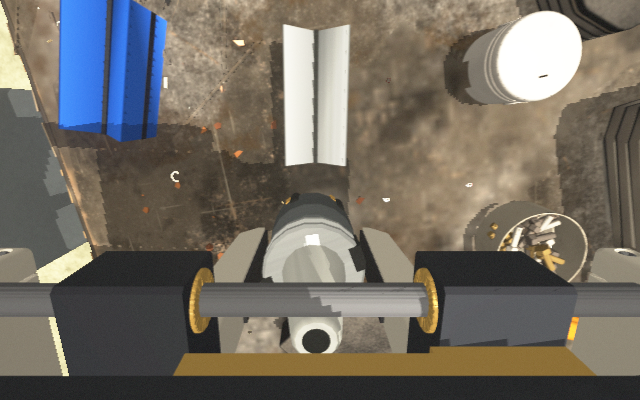

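Run:
```python
from h import *
np.set_printoptions(precision=4,suppress=True)
c=cam("wrist"); W=c["W"]
st=sensors.read_state(); T=st['tool_pos']
m=(W[...,2]>.04)&(W[...,2]<.056)&(W[...,0]>.45)&(W[...,0]<.56)&(W[...,1]>-.03)&(W[...,1]<.1)
k=W[m][:,:2]; r=cv2.minAreaRect((k*1000).astype(np.float32)); print(r)
for (u,v) in [(285,165),(348,165),(283,25),(350,25)]: print(ray(c,u,v,.05))
print(ray(c,316,165,.033),ray(c,317,30,.033))
```

```text
((503.7702941894531, 32.68210983276367), (90.41175079345703, 43.10942840576172), 80.65362548828125)
[ 0.4744 -0.0088  0.05  ]
[ 0.5181 -0.0158  0.05  ]
[0.4893 0.079  0.05  ]
[0.531  0.0723 0.05  ]
[ 0.4956 -0.015   0.033 ] [0.5107 0.0766 0.033 ]
```

Call:
play_rows([
  [[1, 0, 0, -0.02, 0], [1, 0, 0, -0.038, 0], [1, 0, 0, -0.038, 0], [1, 0.0013, 0.008, -0.038, 0], [1, 0.0026, 0.016, -0.038, 0], [1, 0.0039, 0.024, -0.038, 0], [1, 0.0045, 0.028, -0.038, 0]],
], force=12)

```text
t: 9.0
tool_pos: [0.4971, -0.0191, 0.0858]
orientation: [2.39, 2.037, 0.002]
force: [0.1, -1.6, -4.8]
opening: 0.0515
```

Run:
```python
from h import *
np.set_printoptions(precision=4,suppress=True)
st=sensors.read_state(); print(st['tool_pos'],st['force'],st['opening'])
c=cam("scene"); crop(c,230,110,430,260,"s4.png")
```

```text
[ 0.4971 -0.0191  0.0858] [ 0.0891 -1.6478 -4.8035] 0.05151422402276801
```

View pics/s4.png

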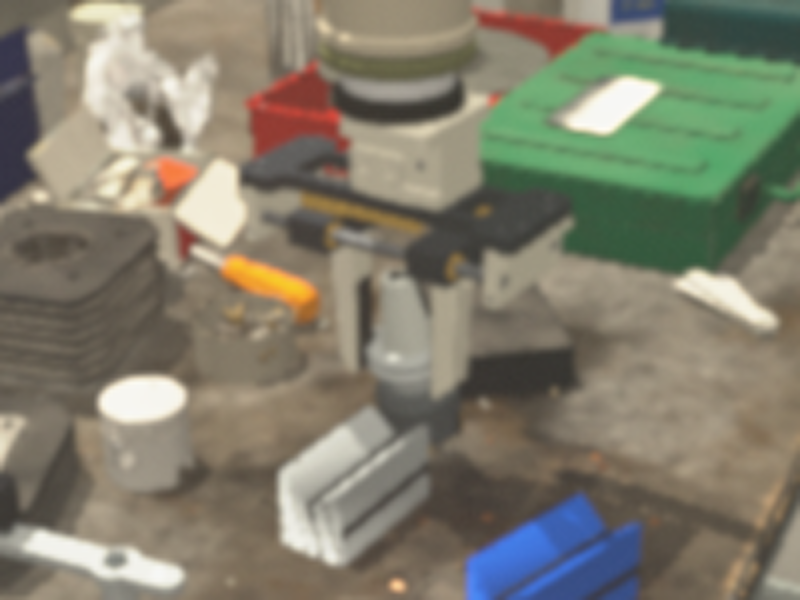

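Call:
play_rows([
  [[1, 0.0013, 0.008, 0, 0], [1, 0.0026, 0.016, 0, 0], [1, 0.0037, 0.023, 0, 0], [1, 0.0037, 0.023, 0, 0]],
])

```text
t: 9.45
tool_pos: [0.4999, 0.0043, 0.0846]
orientation: [-2.391, -2.038, -0.0]
force: [-1.0, -2.1, -3.4]
opening: 0.051
```

Run:
```python
from h import *
np.set_printoptions(precision=4,suppress=True)
st=sensors.read_state(); print(st['tool_pos'],st['force'],st['opening'])
c=cam("scene"); crop(c,230,110,430,260,"s5.png")
```

```text
[0.4999 0.0043 0.0846] [-1.0417 -2.1474 -3.3713] 0.05103355782325036
```

View pics/s5.png

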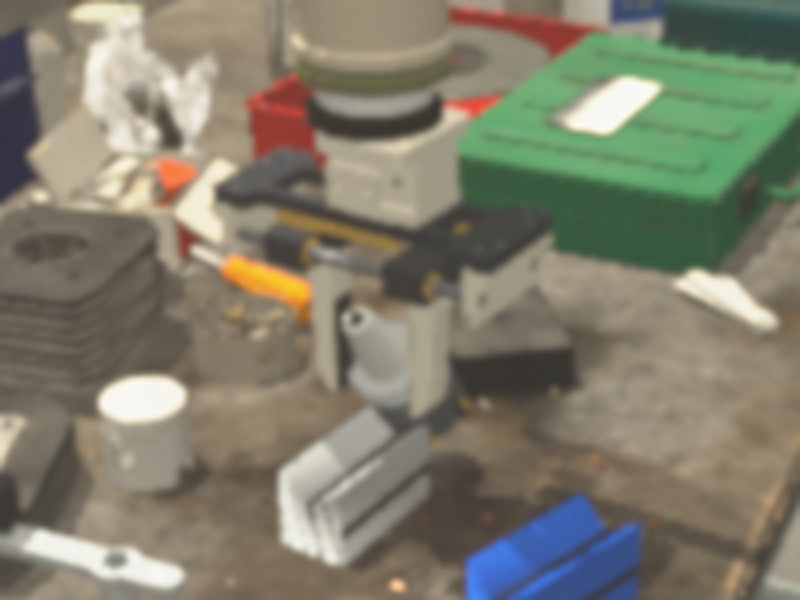

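Call:
play_rows([
  [[1, 0.0011, 0.007, 0, 0], [1, 0.0023, 0.014, 0, 0], [1, 0.0023, 0.014, 0, 0]],
])

```text
t: 9.8
tool_pos: [0.5023, 0.0183, 0.0847]
orientation: [-2.391, -2.037, -0.001]
force: [-0.7, -0.6, -2.4]
opening: 0.0508
```

Call:
play_rows([
  [[1, 0, 0, 0, 0], [1, 0, 0, 0.02, 0], [1, 0, 0, 0.035, 0], [1, 0, 0, 0.035, 0]],
], force=35)

```text
t: 10.2
tool_pos: [0.5043, 0.0172, 0.1225]
orientation: [2.389, 2.035, 0.006]
force: [0.8, -0.3, -5.1]
opening: 0.0493
```

Run:
```python
from h import *
np.set_printoptions(precision=4,suppress=True)
st=sensors.read_state(); print(st['tool_pos'],st['force'],st['opening'])
c=cam("scene"); crop(c,230,110,430,260,"s6.png")
```

```text
[0.5043 0.0172 0.1225] [ 0.8318 -0.2816 -5.1413] 0.049320539290276265
```

View pics/s6.png

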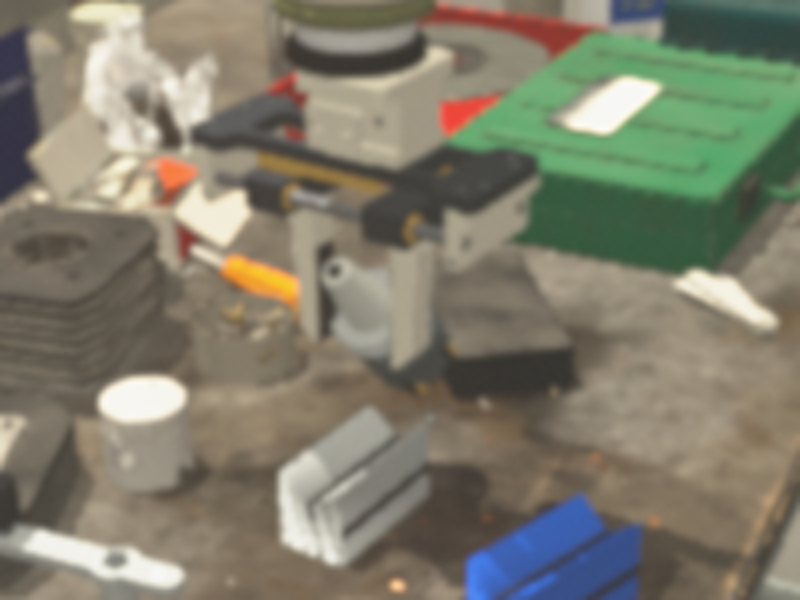

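Run:
```python
from h import *
np.set_printoptions(precision=4,suppress=True)
st=sensors.read_state(); T=st['tool_pos']; B=np.array([.5045,.033,.05]); e=np.array([.987,-.162,0]); g=np.array([.162,.987,0])
print("TCP rel",(T-B)@e,(T-B)@g,T[2]-.05)
for n in ("scene","wrist"):
    c=cam(n); W=c["W"]-B; X=W@e; Y=W@g; Z=W[...,2]
    print(c['C'])
    if n=="wrist": cv2.imwrite("pics/w3.png",c["color"][:,:,::-1])
    for (u,v) in [(314,178),(313,177),(318,185),(322,190),(325,197),(333,203)] if n=="scene" else []:
        print(u,v,X[v,u],Y[v,u],Z[v,u])
    # side profile: points |X|<12 between fingers
    m=(abs(X)<20)&(Z>0.0)&(Z<.12)&(abs(Y)<.12)
    im=np.full((300,480,3),255,np.uint8)
    for x,y,z,col in zip(X[m],Y[m],Z[m],c["color"][m]):
        cv2.circle(im,(int(240+y*2000),int(280-z*2000)),1,tuple(int(k) for k in col[::-1]),-1)
    cv2.imwrite(f"pics/prof_{n}.png",im)
```

```text
TCP rel 0.0016744784214334323 -0.0157434029720148 0.07114961966646638
[0.1294 0.7604 0.5548]
314 178 0.0014764319099192862 0.01032555668515985 0.11744754178679155
313 177 0.005417731295009152 0.008623704871402781 0.11818077882643975
318 185 -0.002291783885804293 0.0015189071213093336 0.09761117970111276
322 190 -0.007842367812799783 -0.0054760075469426055 0.08360270058903414
325 197 -0.012905463853418288 -0.009357870771658275 0.06546514424869111
333 203 -0.017024051257590215 -0.03525471193367947 0.03901602878187424
[0.5131 0.0874 0.2715]
```

View pics/w3.png

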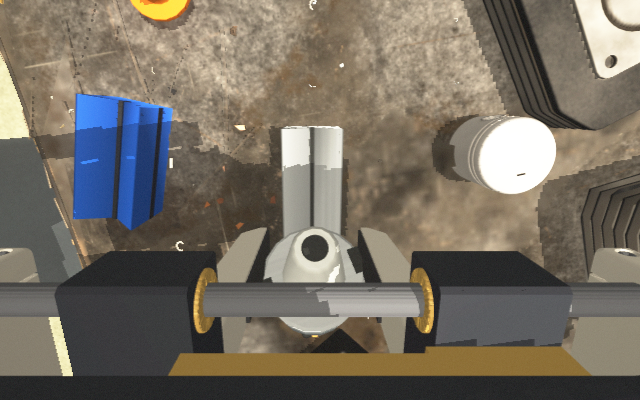

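View pics/prof_wrist.png

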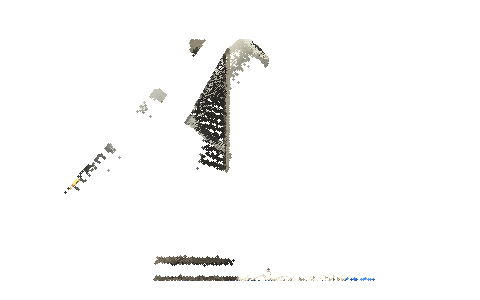

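View pics/prof_scene.png

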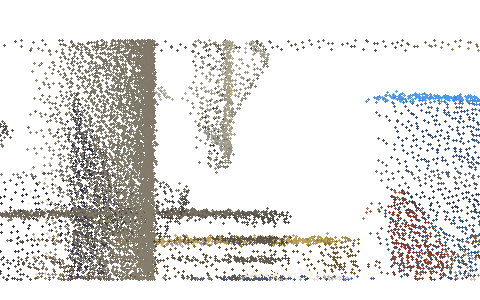

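Call:
play_rows([
  [[1, 0.0013, 0.0168, 0, 0], [1, 0.0013, 0.0168, -0.006, 0], [1, 0.0013, 0.0168, -0.012, 0], [1, 0.0013, 0.0168, -0.012, 0]],
])

```text
t: 10.75
tool_pos: [0.5025, 0.0338, 0.1059]
orientation: [-2.391, -2.036, 0.003]
force: [-0.2, -0.2, -5.7]
opening: 0.0493
```

Call:
play_rows([
  [[1, 0, 0, -0.004, 0], [1, 0.001, 0.0065, -0.01, 0], [1, 0.002, 0.013, -0.016, 0], [1, 0.0028, 0.018, -0.022, 0], [1, 0.0037, 0.023, -0.029, 0], [1, 0.0037, 0.023, -0.029, 0]],
], force=12)

```text
t: 11.35
tool_pos: [0.5068, 0.058, 0.0772]
orientation: [-2.39, -2.038, 0.001]
force: [2.8, 2.4, -1.2]
opening: 0.0511
```

```bash
cat > prof.py <<'E'
from h import *
import sys
np.set_printoptions(precision=4,suppress=True)
st=sensors.read_state(); T=st['tool_pos']; B=np.array([.5045,.033,.05]); e=np.array([.987,-.162,0]); g=np.array([.162,.987,0])
print(st['t'],"TCP",T,"rel",(T-B)@e,(T-B)@g,T[2]-.05,st['force'],st['opening'])
k=sys.argv[1]
c=cam("wrist"); W=c["W"]-B; X=W@e; Y=W@g; Z=W[...,2]
w=cv2.resize(c["color"][:,:,::-1],(400,250))
m=(abs(X)<30)&(Z>-0.05)&(Z<.12)&(abs(Y)<.12)
im=np.full((350,480,3),255,np.uint8)
for x,y,z,col in zip(X[m],Y[m],Z[m],c["color"][m]):
    cv2.circle(im,(int(240+y*2000),int(250-z*2000)),1,tuple(int(k) for k in col[::-1]),-1)
c=cam("scene"); s=cv2.resize(c["color"][120:260,230:430,::-1],None,fx=4,fy=4)[:, :800]
out=np.full((600,800,3),255,np.uint8); out[:250,:400]=w; out[:350*400//480,400:]=cv2.resize(im,(400,291))
out[300:]=cv2.resize(s,(800,560))[100:400]
cv2.imwrite(f"pics/p{k}.png",out)
E
python3 prof.py 1
```

```text
11.35 TCP [0.5068 0.058  0.0772] rel -0.0017690800097327297 0.025026488577105307 0.02719899616773891 [ 2.8271  2.351  -1.2434] 0.05108515451760334
```

View pics/p1.png

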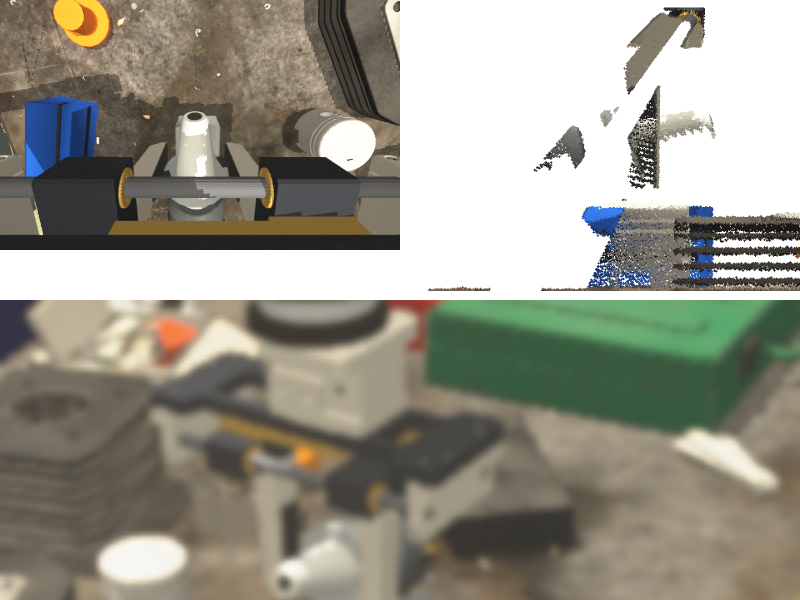

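Call:
play_rows([
  [[1, 0.002, 0.003, -0.006, 0], [1, 0.0025, 0.0045, -0.011, 0], [1, 0.0025, 0.006, -0.014, 0], [1, 0.0025, 0.006, -0.016, 0], [1, 0.0025, 0.006, -0.016, 0]],
], force=8)

```text
t: 11.95
tool_pos: [0.5092, 0.063, 0.062]
orientation: [-2.391, -2.036, 0.002]
force: [-0.6, 1.6, -2.2]
opening: 0.0514
```

```bash
python3 prof.py 2
```

```text
11.95 TCP [0.5092 0.063  0.062 ] rel -0.00025054115781810067 0.030355449181485084 0.012003171364231395 [-0.5689  1.5797 -2.1762] 0.051368210989405624
```

View pics/p2.png

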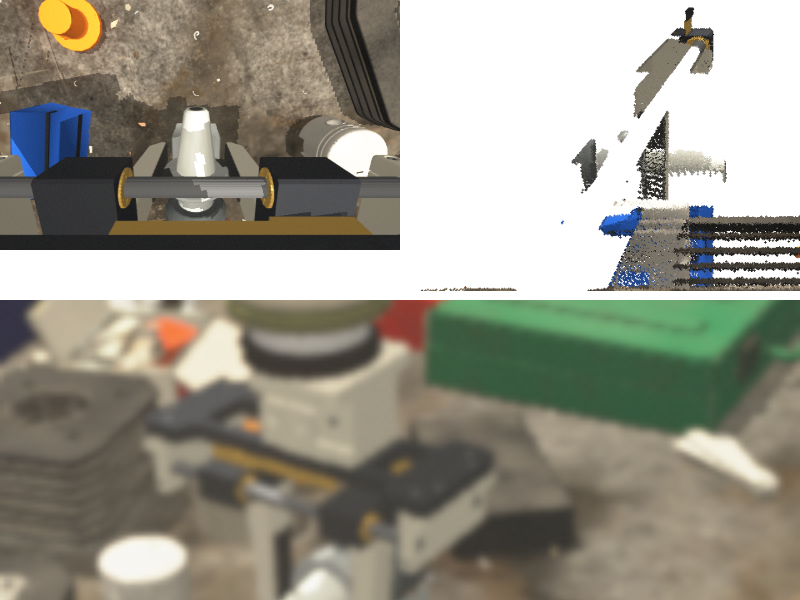

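Call:
play_rows([
  [[0.3, 0, 0, 0, 0], [0.0, 0, 0, 0, 0], [-0.5, 0, 0, 0, 0], [-1, 0, 0, 0, 0], [-1, 0, 0, 0, 0], [-1, 0, 0, 0, 0]],
])

```text
t: 12.65
tool_pos: [0.5101, 0.063, 0.0631]
orientation: [2.391, 2.036, 0.001]
force: [0.1, -1.2, -0.3]
opening: 0.0788
```

```bash
python3 prof.py 3
```

```text
12.65 TCP [0.5101 0.063  0.0631] rel 0.0006654857114733586 0.030567155186866025 0.013059526322939094 [ 0.1089 -1.2148 -0.3351] 0.07882089374130716
```

View pics/p3.png

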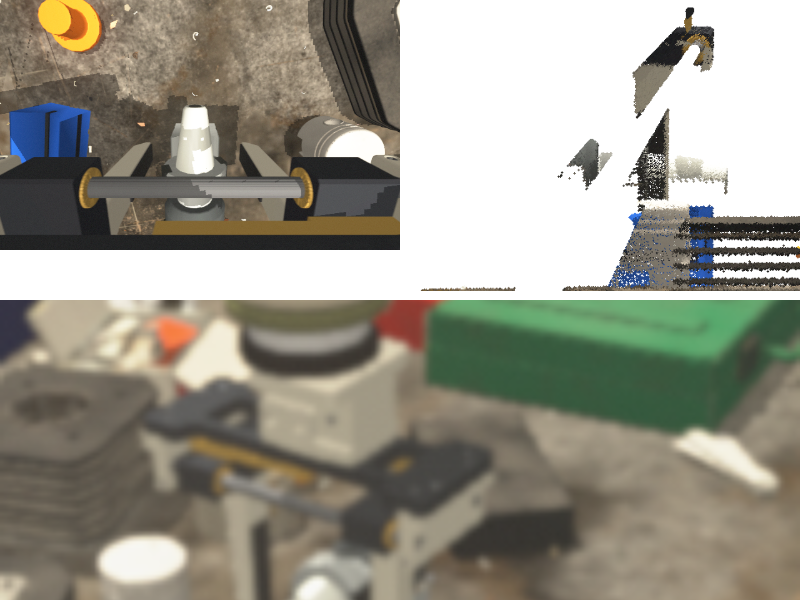

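Call:
play_rows([
  [[-1, 0, 0, 0.04, 0], [-1, -0.004, -0.02, 0.06, 0], [-1, -0.008, -0.05, 0.06, 0], [-1, -0.0095, -0.058, 0.06, 0], [-1, -0.0095, -0.058, 0.06, 0]],
])

```text
t: 13.25
tool_pos: [0.4999, 0.0043, 0.1225]
orientation: [-2.394, -2.034, 0.0]
force: [-0.2, -0.3, -0.6]
opening: 0.093
```

```bash
python3 prof.py 4
python3 - <<'E'
from h import *
c=cam("top"); crop(c,260,160,370,260,"t4.png")
E
```

```text
13.25 TCP [0.4999 0.0043 0.1225] rel 0.0001557339503211789 -0.029091910409726737 0.07247429922220783 [-0.2115 -0.2812 -0.6333] 0.09299846616445531
```

View pics/p4.png

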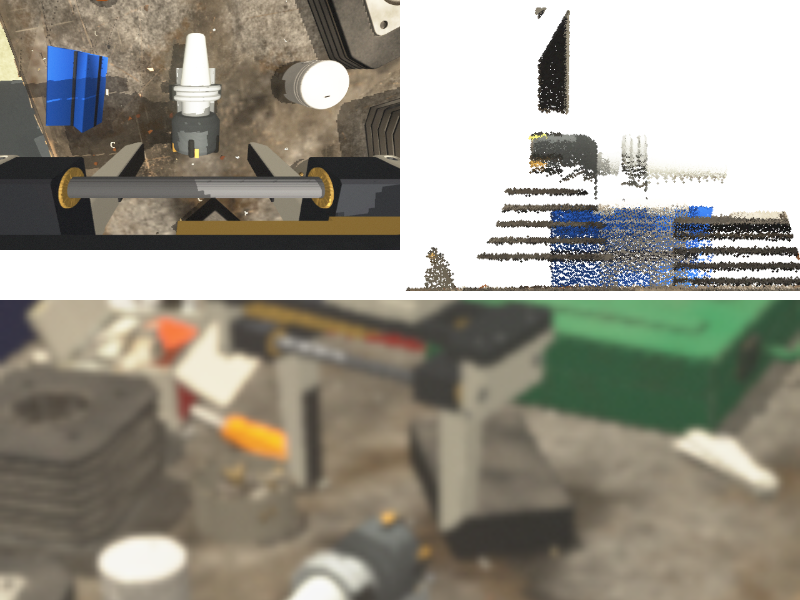

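View pics/t4.png

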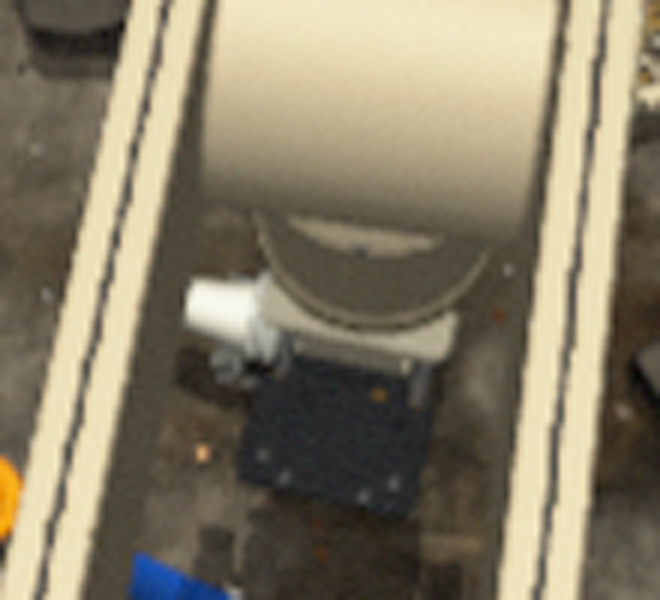

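Call:
play_rows([
  [[-1, 0, 0, -0.04, 0], [-0.2, 0, 0.001, -0.06, 0], [0.5, 0, 0.001, -0.0605, 0], [1, 0, 0.001, -0.0605, 0], [1, 0, 0.001, -0.0605, 0], [1, 0, 0.001, -0.0605, 0], [1, 0, 0.001, -0.0605, 0]],
], force=12)

```text
t: 14.1
tool_pos: [0.4999, 0.0062, 0.0632]
orientation: [-2.391, -2.037, 0.001]
force: [-3.5, 1.2, 5.3]
opening: 0.0517
```

Call:
play_rows([
  [[1, 0, 0, 0, 0], [1, 0, 0, 0.008, 0], [1, 0, 0, 0.016, 0], [1, 0, 0, 0.024, 0], [1, 0, 0, 0.032, 0], [1, 0, 0, 0.04, 0], [1, 0, 0, 0.04, 0]],
], force=12)

```text
t: 14.8
tool_pos: [0.501, 0.0059, 0.1037]
orientation: [2.391, 2.036, 0.002]
force: [0.4, 0.1, -4.3]
opening: 0.0519
```

```bash
python3 prof.py 5
```

```text
14.8 TCP [0.501  0.0059 0.1037] rel 0.0009196025954111401 -0.027307634658180046 0.05365892665344525 [ 0.4256  0.1    -4.3429] 0.051877149041873294
```

View pics/p5.png

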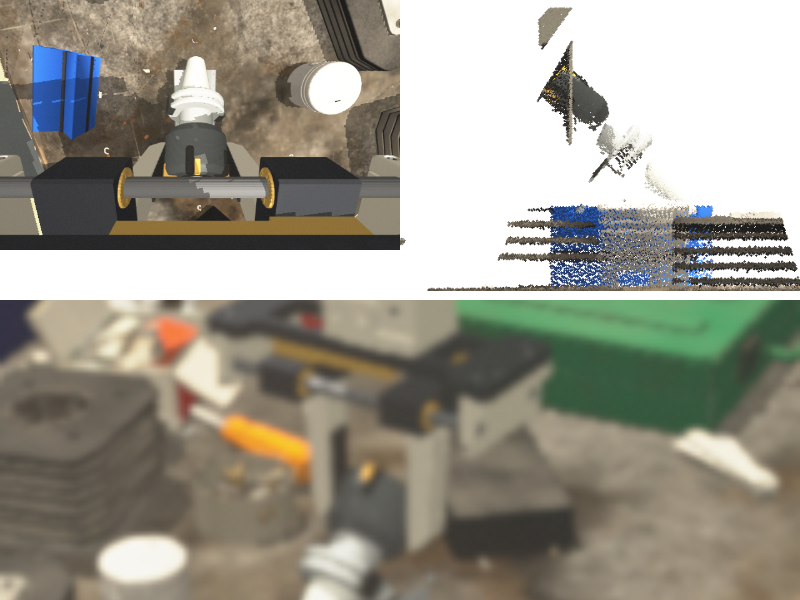

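Call:
play_rows([
  [[1, 0, 0, 0.01, 0], [1, 0, 0, 0.02, 0], [1, 0, 0, 0.03, 0], [1, 0, 0, 0.04, 0], [1, 0, 0, 0.055, 0], [1, 0, 0, 0.075, 0], [1, 0, 0, 0.085, 0], [1, 0, 0, 0.085, 0]],
], force=12)

```text
t: 15.7
tool_pos: [0.5016, 0.0059, 0.1897]
orientation: [2.39, 2.035, 0.005]
force: [1.1, -0.3, -6.0]
opening: 0.052
```

```bash
sed -i 's/\[120:260/[80:220/; s/Z<.12/Z<.16/' prof.py; python3 prof.py 6
```

```text
15.7 TCP [0.5016 0.0059 0.1897] rel 0.0015620511298195102 -0.02718019300646375 0.13972660503178425 [ 1.05   -0.2849 -5.9516] 0.05204830142326038
```

View pics/p6.png

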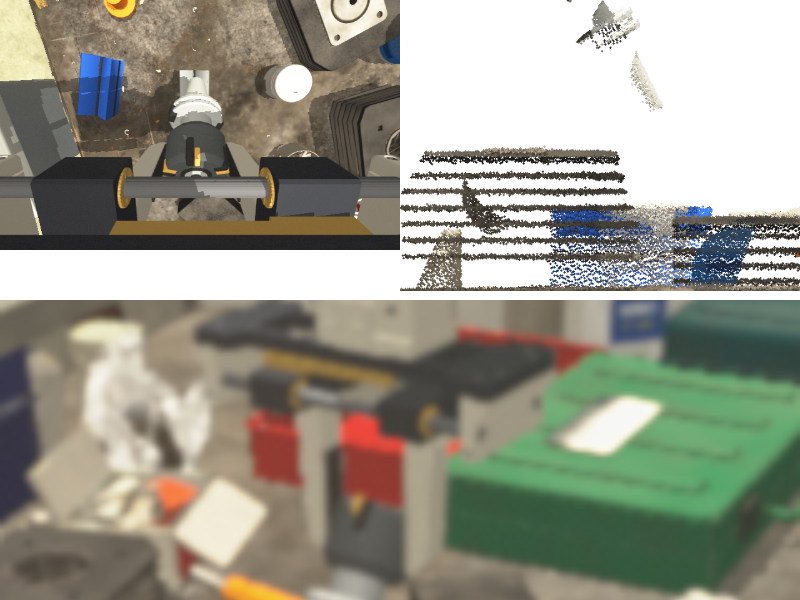

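Call:
play_rows([
  [[1, 0, 0, 0.025, 0], [1, -0.005, 0.02, 0.05, -0.14], [1, -0.01, 0.05, 0.05, -0.28], [1, -0.015, 0.085, 0.05, -0.42], [1, -0.02, 0.12, 0.05, -0.56], [1, -0.025, 0.155, 0.05, -0.7], [1, -0.03, 0.19, 0.05, -0.84], [1, -0.03, 0.225, 0.05, -0.98]],
], force=22)

```text
t: 16.6
tool_pos: [0.4688, 0.2323, 0.2356]
orientation: [3.071, 0.663, -0.004]
force: [1.0, -0.3, -4.5]
opening: 0.0517
```

Call:
play_rows([
  [[1, 0, 0.03, 0, -0.14], [1, 0, 0.055, 0, -0.28], [1, 0, 0.075, 0, -0.42], [1, 0, 0.075, 0, -0.56], [1, 0, 0.075, 0, -0.59], [1, 0, 0.075, 0, -0.59]],
])

```text
t: 17.2
tool_pos: [0.4694, 0.306, 0.2354]
orientation: [3.13, -0.249, -0.004]
force: [0.1, 0.5, -6.4]
opening: 0.0518
```

Run:
```python
from h import *
np.set_printoptions(precision=4,suppress=True)
st=sensors.read_state(); print(st['t'],st['tool_pos'],st['orientation'],st['q'],st['opening'])
c=cam("wrist"); cv2.imwrite("pics/w7.png",c["color"][:,:,::-1]); 
s=cam("scene"); crop(s,160,130,360,330,"s7.png")
```

```text
17.2 [0.4694 0.306  0.2354] [ 3.1302 -0.2495 -0.0039] [0.4861 0.025  1.5941 0.0001 1.5254 2.216 ] 0.051782334648458626
```

View pics/w7.png

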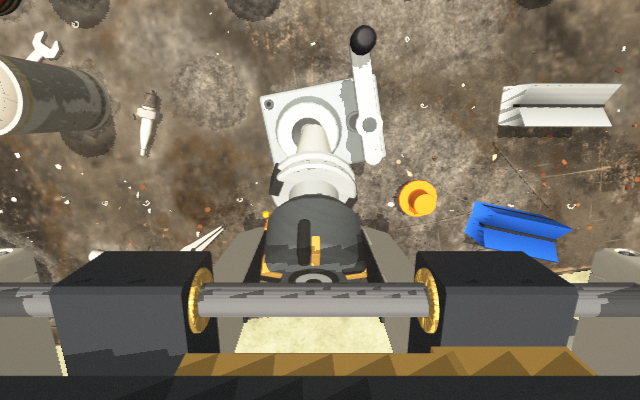

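View pics/s7.png

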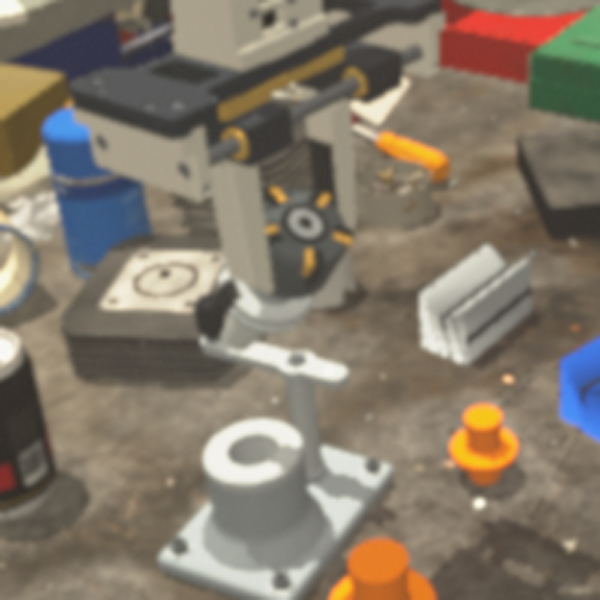

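```bash
cat > tilt.py <<'E'
from h import *
import sys
np.set_printoptions(precision=4,suppress=True)
st=sensors.read_state(); T=st['tool_pos']; r=st['orientation']
R=cv2.Rodrigues(r)[0]; j=R[:,1]; d=np.array([j[1],-j[0],0]); d=d/np.linalg.norm(d); d*=np.sign(d[0]); j=np.array([-d[1],d[0],0])
print(st['t'],T,"j",j,"d",d,st['force'],st['opening'])
im=np.full((440,400,3),255,np.uint8)
G=T+[0,0,.005]
for n in ("wrist",):
    c=cam(n); W=c["W"]-G; L=W@j; Y=W@d; Z=W[...,2]
    m=(abs(L)<.024)&(Z>-.2)&(Z<.04)&(abs(Y)<.1)
    for l,y,z,col in zip(L[m],Y[m],Z[m],c["color"][m]):
        cv2.circle(im,(int(200+y*2000),int(80-z*2000)),1,tuple(int(k) for k in col[::-1]),-1)
    cv2.circle(im,(200,80),3,(0,0,255),-1)
    # mid-section taper & flange & cutter upper silhouette (L near 0)
    m=(abs(L)<.004)&(Z>-.13)&(Z<.03)&(abs(Y)<.1)
    o=np.argsort(Y[m]); 
    P=np.c_[Y[m],Z[m]][o]*1000; print(P[::max(1,len(P)//40)].round(1).tolist())
cv2.imwrite(f"pics/tilt{sys.argv[1]}.png",im)
E
python3 tilt.py 1
```

```text
17.3 [0.4697 0.3058 0.2359] j [0.1572 0.9876 0.    ] d [ 0.9876 -0.1572 -0.    ] [-0.7274  0.6882 -6.0537] 0.05138302233715434
[[-10.8, 5.7], [-7.2, 9.2], [-4.2, 10.7], [-1.4, 12.1], [0.8, 13.3], [4.2, 16.0], [6.8, 17.2], [8.9, 19.6], [11.0, 21.0], [12.3, 18.7], [13.3, 19.0], [14.2, 16.8], [15.2, 15.7], [16.2, 15.9], [17.1, 12.1], [18.2, 9.9], [19.3, 10.3], [20.4, 8.0], [21.5, 5.6], [22.7, 3.5], [23.8, 3.7], [25.1, 1.5], [26.4, -0.9], [27.5, -22.2], [28.2, -3.3], [29.0, -4.0], [29.4, -12.6], [30.3, -26.9], [32.5, -30.2], [34.9, -29.8], [37.6, -27.7], [40.6, -26.4], [42.8, -26.3], [44.4, -26.5], [46.8, -33.6], [48.2, -56.8], [49.4, -57.3], [52.5, -65.6], [55.4, -70.9], [58.4, -77.4], [61.5, -83.3]]
```

View pics/tilt1.png

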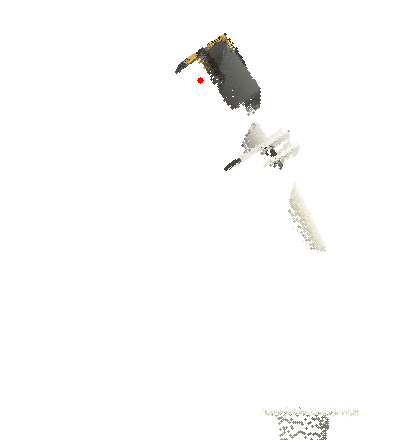

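Call:
play_rows([
  [[1, -0.0026, 0.008, -0.02, 0], [1, -0.0026, 0.008, -0.045, 0], [1, -0.0026, 0.008, -0.065, 0], [1, -0.0026, 0.008, -0.075, 0], [1, -0.0026, 0.008, -0.077, 0]],
])

```text
t: 17.85
tool_pos: [0.4667, 0.3134, 0.1585]
orientation: [3.13, -0.249, -0.004]
force: [-0.7, -0.4, -5.9]
opening: 0.0519
```

```bash
python3 tilt.py 2 | head -1
python3 - <<'E'
from h import *
c=cam("wrist"); cv2.imwrite("pics/w8.png",c["color"][:,:,::-1]); 
s=cam("scene"); crop(s,160,180,360,330,"s8.png")
E
```

```text
17.85 [0.4667 0.3134 0.1585] j [0.1583 0.9874 0.    ] d [ 0.9874 -0.1583 -0.    ] [-0.7253 -0.4356 -5.8718] 0.051909241998861134
```

View pics/w8.png

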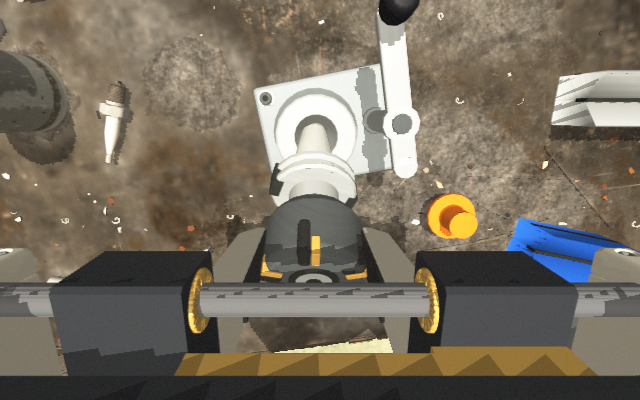

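View pics/s8.png

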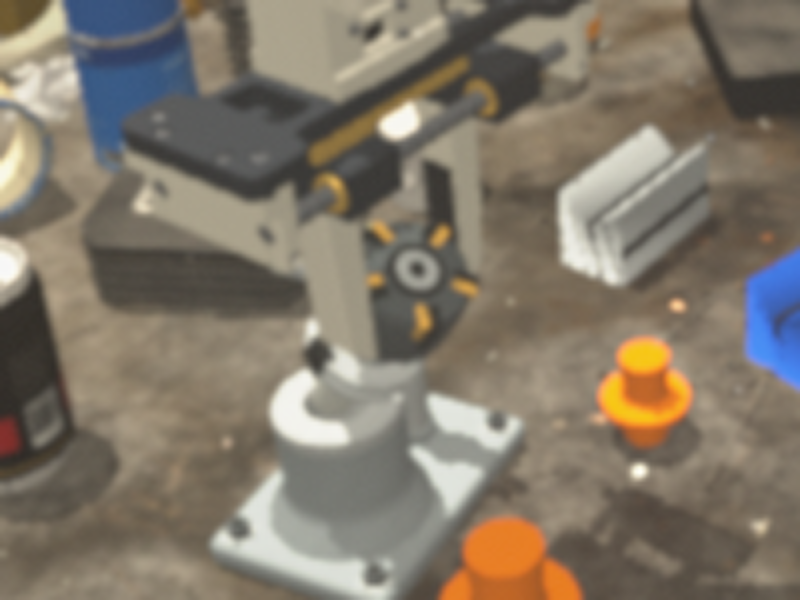

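Run:
```python
from h import *
np.set_printoptions(precision=4,suppress=True)
c=cam("wrist"); crop(c,240,70,400,190,"w9.png"); print(ray(c,316,132,.076),pix(c,[.5208,.3053,.076]))
W=c["W"]; m=(W[...,2]>.071)&(W[...,2]<.081)&(np.hypot(W[...,0]-.52,W[...,1]-.305)<.04)
print(m.sum(), cv2.minEnclosingCircle((W[m][:,:2]*1000).astype(np.float32)))
```

```text
[0.5237 0.3037 0.076 ] [314.4052 136.3333]
2777 ((519.52197265625, 303.445556640625), 29.979841232299805)
```

View pics/w9.png

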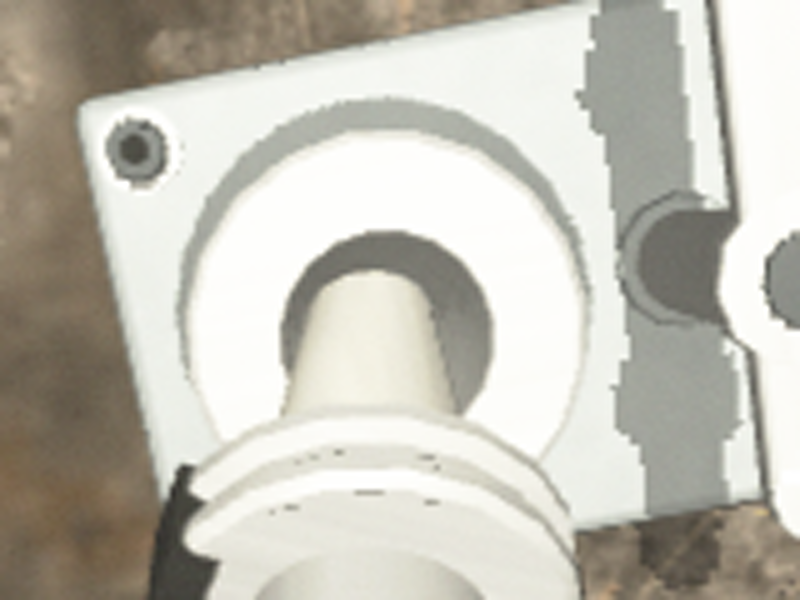

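Call:
play_rows([
  [[1, 0, -0.001, 0, 0], [1, 0.007, -0.002, 0.001, 0], [1, 0.014, -0.003, 0.002, 0], [1, 0.021, -0.004, 0.003, 0], [1, 0.028, -0.005, 0.004, 0], [1, 0.028, -0.005, 0.004, 0]],
], force=12)

```text
t: 18.65
tool_pos: [0.4974, 0.3095, 0.167]
orientation: [-3.13, 0.25, -0.004]
force: [-6.3, -0.5, 7.7]
opening: 0.0516
```

```bash
python3 tilt.py 3
python3 - <<'E'
from h import *
s=cam("scene"); crop(s,160,180,360,330,"s9.png")
E
```

```text
18.65 [0.4974 0.3095 0.167 ] j [0.159  0.9873 0.    ] d [ 0.9873 -0.159  -0.    ] [-6.2672 -0.4928  7.6794] 0.051570288766498475
[[-7.9, 10.7], [-5.1, 13.0], [-3.0, 14.0], [-1.1, 14.7], [0.8, 14.4], [3.2, 17.1], [5.4, 17.7], [7.3, 19.5], [9.1, 19.3], [10.7, 20.8], [11.6, 21.8], [12.6, 18.7], [13.3, 16.1], [14.1, 15.5], [14.9, 12.9], [15.5, 11.0], [16.4, 10.8], [17.3, 7.9], [18.2, 6.4], [19.1, 1.9], [20.0, 0.0], [21.0, -0.2], [21.7, -26.7], [22.3, -28.7], [22.9, -28.6], [23.6, -6.6], [24.1, -6.6], [24.6, -33.8], [26.0, -33.2], [28.6, -32.1], [31.2, -30.8], [33.8, -29.8], [35.9, -30.5], [36.8, -38.4], [38.1, -38.0], [39.2, -67.4], [40.2, -39.7], [42.5, -79.7], [45.1, -88.2], [47.9, -97.2], [51.6, -98.6]]
```

View pics/tilt3.png

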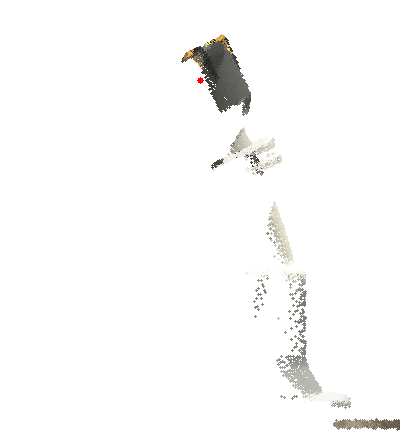

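View pics/s9.png

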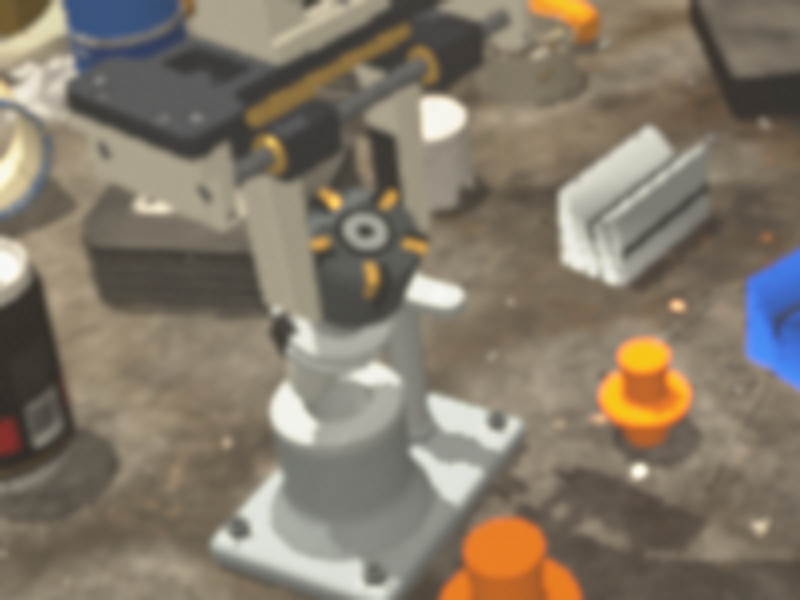

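Call:
play_rows([
  [[1, -0.006, 0.001, 0.002, 0], [1, -0.0125, 0.002, 0.002, 0], [1, -0.0125, 0.002, -0.004, 0], [1, -0.0125, 0.002, -0.009, 0], [1, -0.0125, 0.002, -0.009, 0]],
])

```text
t: 19.25
tool_pos: [0.4827, 0.3106, 0.1537]
orientation: [3.131, -0.25, -0.002]
force: [1.7, -1.7, -6.2]
opening: 0.052
```

```bash
python3 tilt.py 4
python3 - <<'E'
from h import *
c=cam("wrist"); crop(c,240,70,400,190,"w10.png")
E
```

```text
19.25 [0.4827 0.3106 0.1537] j [0.1585 0.9874 0.    ] d [ 0.9874 -0.1585 -0.    ] [ 1.7421 -1.7365 -6.1597] 0.051986452693981826
[[-7.8, 11.0], [-4.8, 12.4], [-2.6, 13.7], [-0.4, 14.9], [2.3, 15.3], [4.8, 18.3], [7.0, 18.7], [8.9, 20.7], [10.5, 17.0], [11.5, 20.1], [12.4, 18.0], [13.3, 13.5], [14.2, 15.5], [15.1, 12.0], [16.1, 10.8], [17.0, 8.3], [18.0, 5.5], [19.0, 4.2], [20.0, 2.8], [21.2, -2.9], [21.9, -3.8], [22.6, -5.0], [23.3, -4.3], [24.0, -5.5], [24.6, -31.3], [25.4, -32.8], [28.0, -32.0], [31.0, -31.6], [33.8, -29.5], [36.2, -31.9], [37.5, -37.8], [38.8, -36.9], [40.1, -65.0], [41.5, -75.0], [44.1, -76.6], [46.9, -90.0], [53.2, -84.5], [56.7, -83.4], [60.2, -83.3], [63.7, -83.1], [67.3, -128.2]]
```

View pics/w10.png

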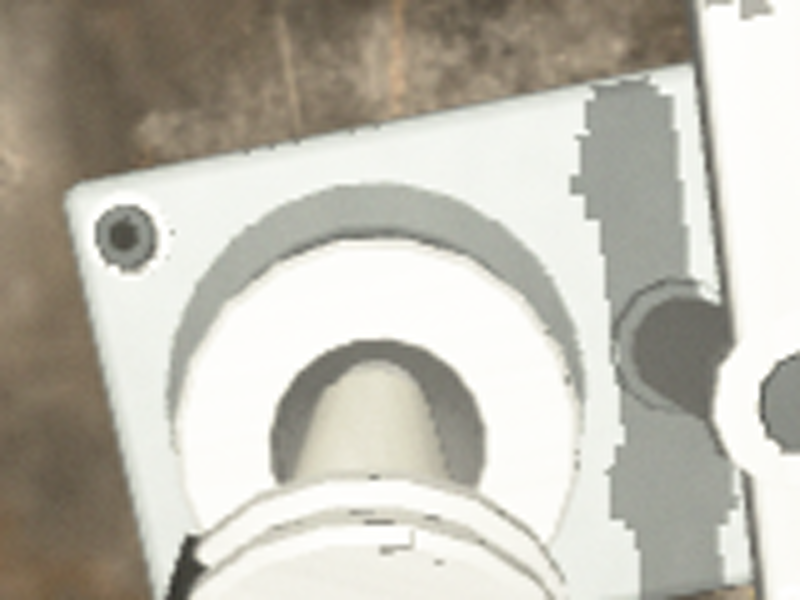

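Call:
play_rows([
  [[1, 0.005, -0.001, 0, 0], [1, 0.01, -0.002, 0, 0], [1, 0.015, -0.003, 0, 0], [1, 0.019, -0.0035, 0, 0], [1, 0.019, -0.0035, 0, 0]],
])

```text
t: 19.85
tool_pos: [0.5027, 0.3073, 0.1551]
orientation: [3.132, -0.251, 0.0]
force: [-0.9, -1.1, -5.8]
opening: 0.0518
```

```bash
python3 tilt.py 5
```

```text
19.85 [0.5027 0.3073 0.1551] j [0.1591 0.9873 0.    ] d [ 0.9873 -0.1591 -0.    ] [-0.9351 -1.1239 -5.7976] 0.051783877261261185
[[-8.4, 9.9], [-6.5, 10.4], [-4.5, 12.1], [-2.7, 11.6], [-1.0, 11.8], [0.9, 12.5], [2.3, 12.3], [4.2, 13.0], [6.1, 14.0], [8.1, 14.0], [9.8, 15.5], [11.3, 15.6], [12.7, 16.8], [14.1, 16.6], [15.0, 16.6], [15.8, 12.5], [16.3, 9.1], [17.0, 10.7], [17.6, 5.8], [17.9, -35.9], [18.3, -36.6], [18.8, 5.1], [19.3, -39.6], [19.9, -2.1], [20.5, -4.9], [21.1, -7.9], [21.6, -38.1], [22.4, -8.8], [23.0, -14.1], [25.3, -38.4], [27.4, -82.6], [28.4, -85.2], [29.4, -92.7], [30.2, -97.0], [31.6, -46.5], [33.1, -83.8], [36.5, -85.4], [39.6, -84.3], [43.2, -84.7], [46.5, -87.4], [47.0, -97.6]]
```

View pics/tilt5.png

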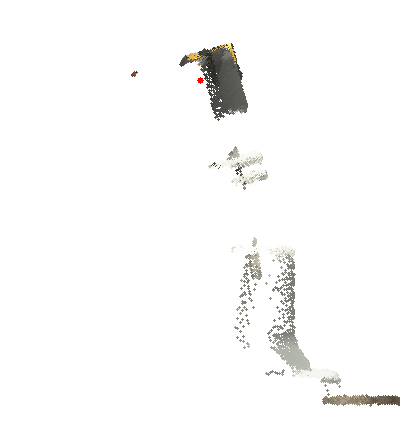

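Call:
play_rows([
  [[1, 0.005, -0.0008, -0.002, 0], [1, 0.01, -0.0015, -0.004, 0], [1, 0.014, -0.002, -0.007, 0], [1, 0.018, -0.002, -0.01, 0], [1, 0.02, -0.002, -0.013, 0], [1, 0.02, -0.002, -0.013, 0]],
])

```text
t: 20.5
tool_pos: [0.5224, 0.3049, 0.1415]
orientation: [3.131, -0.25, -0.0]
force: [0.1, -3.6, -7.2]
opening: 0.0522
```

```bash
python3 tilt.py 6
```

```text
20.5 [0.5224 0.3049 0.1415] j [0.159  0.9873 0.    ] d [ 0.9873 -0.159  -0.    ] [ 0.1338 -3.6389 -7.2386] 0.052168119467610005
[[-31.8, 5.8], [-9.0, 8.8], [-7.3, 9.9], [-5.8, 9.8], [-4.2, 9.8], [-2.8, 9.5], [-1.2, 10.5], [0.2, 10.2], [1.6, 9.9], [3.1, 9.9], [4.2, 9.0], [5.6, 9.7], [7.1, 9.6], [8.7, 8.7], [10.3, 8.8], [11.6, 10.9], [12.6, 10.8], [13.6, 9.6], [14.6, 9.6], [15.4, -44.6], [16.1, 7.3], [16.9, 6.6], [17.5, 10.9], [17.9, -1.8], [18.0, -1.4], [18.2, -2.4], [18.3, -6.6], [18.5, -14.4], [18.7, -5.6], [18.8, -11.6], [19.1, -16.0], [19.6, -20.0], [20.4, -45.0], [21.2, -55.3], [23.3, -70.3], [26.0, -70.9], [26.9, -77.4], [27.1, -96.8], [28.2, -119.5], [31.0, -123.7], [35.3, -130.0]]
```

View pics/tilt6.png

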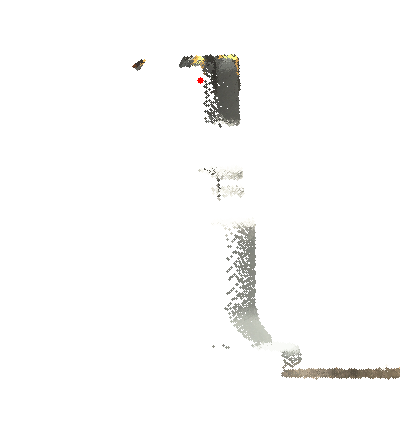

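Call:
play_rows([
  [[1, 0.001, 0, -0.002, 0], [1, 0.002, 0, -0.004, 0], [1, 0.003, 0, -0.006, 0], [1, 0.003, 0, -0.008, 0], [1, 0.003, 0, -0.008, 0]],
], force=8)

```text
t: 21.05
tool_pos: [0.5264, 0.3048, 0.1358]
orientation: [3.131, -0.25, 0.005]
force: [-0.1, -8.0, 3.5]
opening: 0.0523
```

```bash
python3 tilt.py 7
python3 - <<'E'
from h import *
s=cam("scene"); crop(s,160,180,360,330,"s10.png")
E
```

```text
21.05 [0.5264 0.3048 0.1358] j [0.1589 0.9873 0.    ] d [ 0.9873 -0.1589 -0.    ] [-0.119  -8.002   3.5334] 0.052286631075666674
[[-31.8, 6.5], [-29.0, 8.0], [-7.8, 9.1], [-6.3, 8.0], [-4.8, 8.8], [-3.2, 9.8], [-1.9, 9.4], [-0.3, 9.3], [1.0, 10.0], [2.4, 8.5], [3.9, 8.4], [5.0, 8.7], [6.4, 8.3], [8.1, 8.6], [9.7, 8.8], [10.9, -46.7], [12.0, 9.6], [13.0, 8.2], [13.9, -45.7], [14.9, 8.1], [15.6, 9.9], [16.5, 8.3], [17.2, -55.6], [17.6, -56.6], [17.8, -6.4], [18.0, -4.3], [18.1, -7.2], [18.2, -15.3], [18.3, -20.4], [18.4, -64.4], [18.5, -9.1], [18.8, -49.3], [20.3, -65.5], [22.6, -88.6], [22.9, -69.4], [23.2, -78.5], [24.5, -113.1], [27.6, -119.9], [30.9, -126.4], [34.3, -127.1], [38.5, -127.8]]
```

View pics/s10.png

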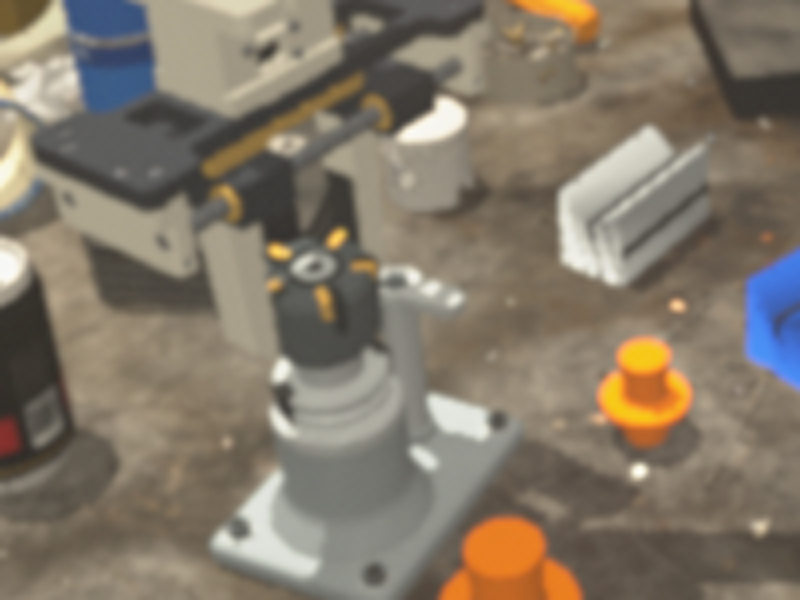

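Call:
play_rows([
  [[1, -0.001, -0.003, -0.001, 0], [1, -0.001, -0.003, -0.001, 0], [-0.1, -0.001, -0.003, -0.001, 0], [-0.3, -0.001, -0.003, -0.001, 0], [-0.6, -0.001, -0.003, -0.001, 0], [-0.6, -0.001, -0.003, -0.001, 0]],
], force=4)

```text
t: 21.75
tool_pos: [0.5235, 0.3029, 0.1327]
orientation: [-3.132, 0.249, 0.002]
force: [-0.0, 0.1, 0.1]
opening: 0.0707
```

```bash
python3 tilt.py 8
python3 - <<'E'
from h import *
s=cam("scene"); crop(s,160,180,360,330,"s11.png")
E
```

```text
21.75 [0.5235 0.3029 0.1327] j [0.1582 0.9874 0.    ] d [ 0.9874 -0.1582 -0.    ] [-0.0199  0.0734  0.0647] 0.07065093331248998
[[-8.9, 8.9], [-7.0, 10.5], [-5.5, 10.4], [-3.8, 10.5], [-2.4, 11.1], [-1.0, 9.8], [0.6, 8.9], [2.1, 9.9], [3.5, 10.7], [4.9, 9.3], [6.2, 10.0], [7.8, 9.0], [8.9, 10.2], [10.3, 8.9], [11.8, 8.8], [13.6, 9.5], [14.8, 8.9], [15.8, -45.4], [16.6, -47.2], [17.6, -45.9], [18.5, 9.5], [19.4, -46.4], [20.1, -46.2], [20.6, 4.6], [21.1, 10.0], [21.2, -22.1], [21.4, -12.3], [21.5, -62.5], [21.6, 4.4], [21.7, -55.7], [21.9, 0.9], [22.2, 7.6], [24.1, -62.9], [25.4, -97.0], [25.6, -100.2], [25.9, -78.5], [28.4, -112.2], [31.7, -118.2], [35.1, -124.2], [39.3, -124.1], [43.4, -125.4]]
```

View pics/s11.png

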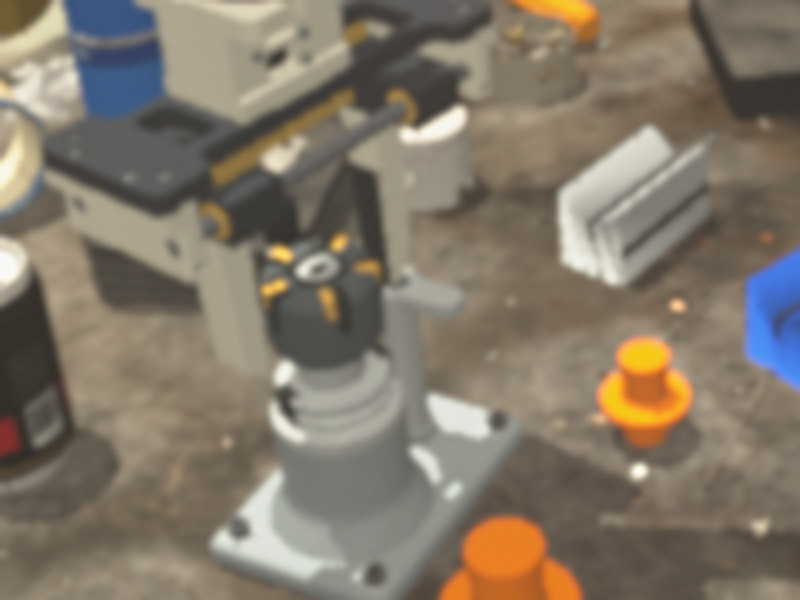

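Call:
play_rows([
  [[-0.6, 0, 0, 0.03, 0], [-0.4, 0, 0, 0.07, 0], [-0.2, 0.02, -0.018, 0.08, 0], [-0.1, 0.045, -0.04, 0.08, 0], [-0.1, 0.0605, -0.0534, 0.07, 0], [-0.1, 0.0605, -0.0534, 0.06, 0]],
])

```text
t: 22.45
tool_pos: [0.586, 0.2472, 0.1917]
orientation: [3.131, -0.254, -0.0]
force: [-0.6, -0.7, 0.1]
opening: 0.0512
```

Run:
```python
from h import *
np.set_printoptions(precision=4,suppress=True)
st=sensors.read_state(); print(st['tool_pos'],st['opening'])
for n in ("wrist","top","scene"):
    c=cam(n); W=c["W"]
    if n=="wrist": cv2.imwrite("pics/w12.png",c["color"][:,:,::-1])
    if n=="scene": crop(c,160,180,360,330,"s12.png")
    m=(W[...,2]>.1)&(W[...,2]<.112)&(np.hypot(W[...,0]-.5195,W[...,1]-.3035)<.0)
    def f(nm,x,y,r,z0,z1):
        m=(W[...,2]>z0)&(W[...,2]<z1)&(np.hypot(W[...,0]-x,W[...,1]-y)<r)
        if m.sum()>5:
            p=W[m]; print(n,nm,m.sum(),np.median(p,0),cv2.minEnclosingCircle((p[:,:2]*1000).astype(np.float32)))
    f("face",.5195,.3035,.032,.142,.155); f("flange",.5195,.3035,.03,.086,.098); f("mouth",.5195,.3035,.033,.07,.081); f("knob",.584,.25,.015,.128,.142)
    f("plug",.421,.19,.03,.04,.06)
```

```text
[0.586  0.2472 0.1917] 0.0512402441344571
wrist face 1314 [0.5097 0.2975 0.1471] ((507.21307373046875, 297.8824462890625), 22.135326385498047)
wrist flange 424 [0.531  0.2865 0.0915] ((528.698974609375, 285.420654296875), 16.623323440551758)
wrist mouth 374 [0.5348 0.2806 0.075 ] ((527.0684204101562, 286.6325378417969), 22.90320587158203)
wrist knob 526 [0.5867 0.2492 0.1342] ((585.6840209960938, 249.47491455078125), 9.188271522521973)
wrist plug 42 [0.4211 0.1987 0.049 ] ((420.531494140625, 197.25003051757812), 8.160675048828125)
top plug 65 [0.4231 0.1897 0.0502] ((423.5048828125, 190.0727996826172), 12.148086547851562)
scene face 461 [0.5183 0.3079 0.1475] ((521.4579467773438, 304.2771911621094), 27.316394805908203)
scene flange 288 [0.5113 0.3162 0.0924] ((521.081298828125, 304.32672119140625), 27.20258903503418)
scene mouth 229 [0.5047 0.3231 0.0756] ((520.8546142578125, 305.44293212890625), 30.047414779663086)
scene knob 60 [0.584  0.2537 0.1339] ((586.386474609375, 251.65158081054688), 9.198063850402832)
scene plug 119 [0.4215 0.1933 0.0495] ((423.23052978515625, 189.4795379638672), 13.05773639678955)
```

View pics/w12.png

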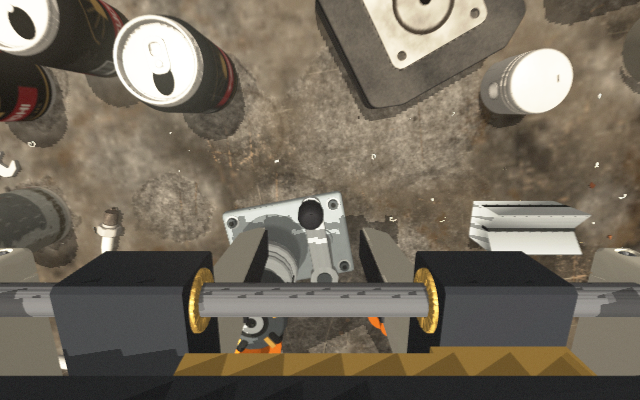

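View pics/s12.png

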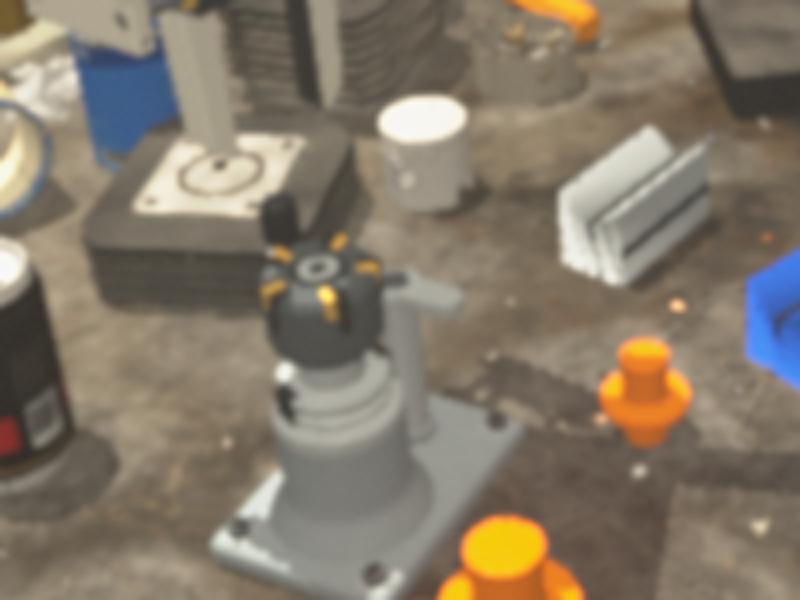

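Call:
play_rows([
  [[-0.1, 0, 0.0025, -0.03, 0], [-0.1, 0, 0.0025, -0.055, 0], [0.3, 0, 0.0025, -0.064, 0], [1, 0, 0.0025, -0.064, 0], [1, 0, 0.0025, -0.064, 0], [1, 0, 0.0025, -0.064, 0], [1, 0, 0.0025, -0.064, 0]],
], force=10)

```text
t: 23.3
tool_pos: [0.5855, 0.2519, 0.131]
orientation: [-3.131, 0.25, -0.004]
force: [-1.0, -1.1, 3.0]
opening: 0.0183
```

Call:
play_rows([
  [[1, -0.0006, -0.0084, 0, 0], [1, -0.0022, -0.0166, 0, 0], [1, -0.0049, -0.0245, 0, 0], [1, -0.0086, -0.032, 0, 0], [1, -0.0132, -0.039, 0, 0], [1, -0.0187, -0.0453, 0, 0], [1, -0.025, -0.0508, 0, 0], [1, -0.032, -0.0554, 0, 0]],
])

```text
t: 24.1
tool_pos: [0.5526, 0.1954, 0.1297]
orientation: [-3.132, 0.251, -0.002]
force: [3.2, 2.2, 5.3]
opening: 0.0183
```

Call:
play_rows([
  [[1, -0.0076, -0.0036, 0, 0], [1, -0.0154, -0.0064, 0, 0], [1, -0.0235, -0.008, 0, 0], [1, -0.0295, -0.0086, 0, 0], [1, -0.032, -0.0086, 0, 0], [1, -0.034, -0.0086, 0, 0]],
])

```text
t: 24.7
tool_pos: [0.5182, 0.186, 0.1294]
orientation: [3.129, -0.25, 0.001]
force: [2.8, -5.9, 6.1]
opening: 0.0181
```

Run:
```python
from h import *
st=sensors.read_state(); print(st['t'],st['tool_pos'],st['force'],st['opening'])
c=cam("scene"); crop(c,160,180,360,330,"s13.png")
```

```text
24.7 [0.51819236 0.18598786 0.12937734] [ 2.79972265 -5.88426881  6.10686065] 0.018144096394301396
```

View pics/s13.png

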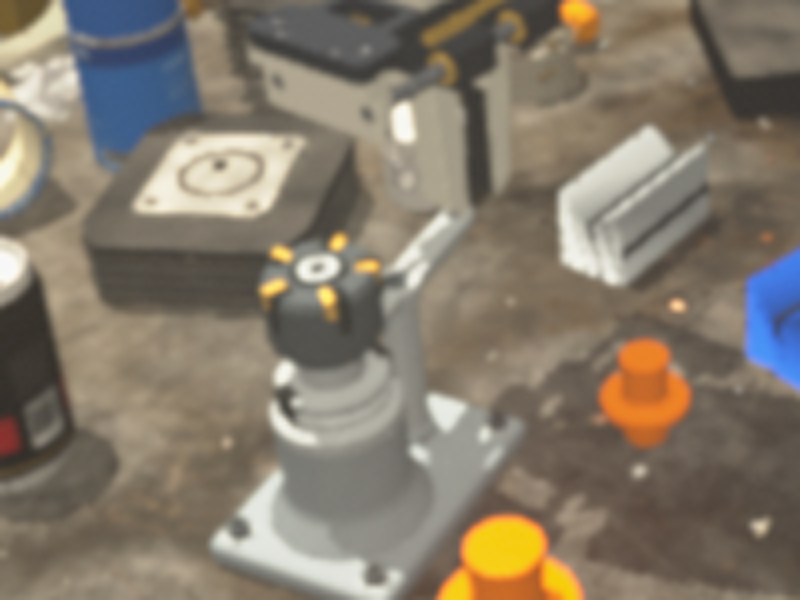

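Call:
play_rows([
  [[0.4, 0, 0, 0, 0], [0.1, 0, 0, 0, 0], [-0.1, 0, 0, 0, 0], [-0.1, 0, 0, 0, 0], [-0.1, 0, 0, 0.03, 0], [-0.1, 0, 0, 0.08, 0], [-0.1, -0.01, -0.05, 0.12, 0], [-0.1, -0.03, -0.1, 0.12, 0]],
])

```text
t: 25.55
tool_pos: [0.4961, 0.1031, 0.2518]
orientation: [-3.131, 0.245, -0.011]
force: [1.2, -0.1, 0.0]
opening: 0.0511
```

Call:
play_rows([
  [[-0.1, -0.01, -0.05, 0, 0], [-0.1, -0.03, -0.1, 0, 0], [-0.1, -0.04, -0.15, 0, 0], [-0.1, -0.04, -0.15, 0, 0], [-0.1, -0.04, -0.15, 0, 0]],
])

```text
t: 26.05
tool_pos: [0.4537, -0.0486, 0.2468]
orientation: [-3.131, 0.255, 0.0]
force: [0.7, 0.2, -0.4]
opening: 0.051
```

Run:
```python
from h import *
np.set_printoptions(precision=4,suppress=True)
st=sensors.read_state(); print(st['t'],st['tool_pos'],st['force'],st['opening'])
for n in ("top","scene"):
    c=cam(n); W=c["W"]
    if n=="top": crop(c,180,150,340,270,"t14.png")
    if n=="scene": crop(c,160,180,360,330,"s14.png")
    def f(nm,x,y,r,z0,z1):
        m=(W[...,2]>z0)&(W[...,2]<z1)&(np.hypot(W[...,0]-x,W[...,1]-y)<r)
        if m.sum()>5:
            p=W[m]; print(n,nm,m.sum(),np.median(p,0),cv2.minEnclosingCircle((p[:,:2]*1000).astype(np.float32)))
    f("face",.5195,.3035,.032,.142,.155); f("flange",.5195,.3035,.03,.086,.095); f("knob",.522,.185,.02,.127,.142)
    f("plug",.421,.19,.03,.04,.06); f("piston",.648,.04,.04,.045,.06)
    m=(W[...,2]>.098)&(W[...,2]<.111)&(abs(W[...,0]-.522)<.04)&(W[...,1]>.17)&(W[...,1]<.272)
    p=W[m][:,:2]; print(np.polyfit(p[:,1],p[:,0],1),p.min(0),p.max(0))
```

```text
26.05 [ 0.4537 -0.0486  0.2468] [ 0.7211  0.1867 -0.375 ] 0.05101460006514409
top face 311 [0.5205 0.3036 0.1476] ((520.63720703125, 304.9855041503906), 27.474803924560547)
top flange 49 [0.505  0.2914 0.092 ] ((520.6177978515625, 304.3541259765625), 25.840837478637695)
top knob 40 [0.5265 0.1855 0.1344] ((526.790771484375, 186.4640350341797), 8.780410766601562)
top plug 65 [0.4233 0.1903 0.0496] ((423.89678955078125, 190.35745239257812), 12.313182830810547)
top piston 89 [0.6526 0.0519 0.0529] ((650.8604125976562, 46.69673156738281), 24.77586555480957)
[-0.0596  0.537 ] [0.5115 0.1797] [0.533  0.2717]
scene face 460 [0.519  0.3076 0.1475] ((521.3091430664062, 305.4670104980469), 27.21111488342285)
scene flange 268 [0.5106 0.3156 0.0922] ((522.0463256835938, 303.7002868652344), 27.26418685913086)
scene knob 59 [0.525  0.1893 0.1333] ((526.7443237304688, 187.0250244140625), 9.08215618133545)
scene plug 124 [0.4218 0.1931 0.0494] ((424.1815490722656, 189.6628875732422), 13.264701843261719)
scene piston 228 [0.647  0.0421 0.0528] ((651.6314697265625, 38.42158126831055), 28.535938262939453)
[-0.1168  0.5484] [0.5112 0.1792] [0.536  0.2719]
```

View pics/t14.png

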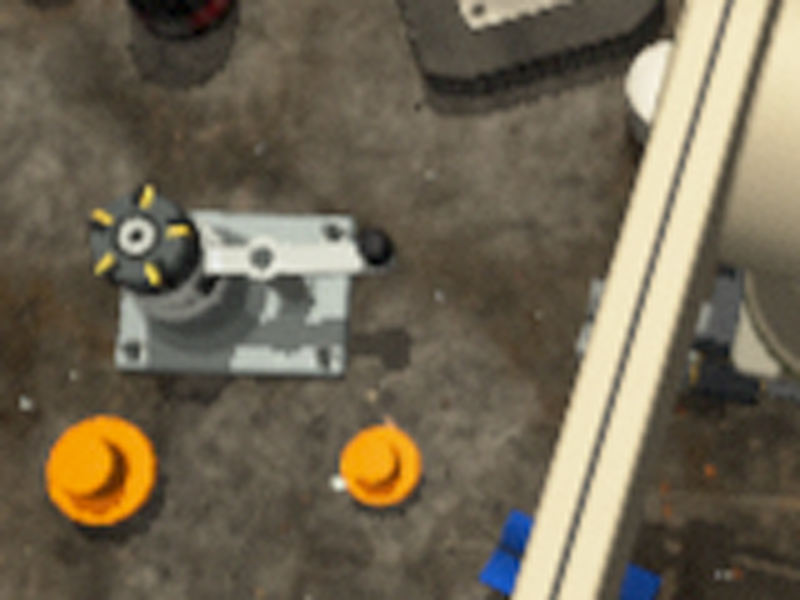

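View pics/s14.png

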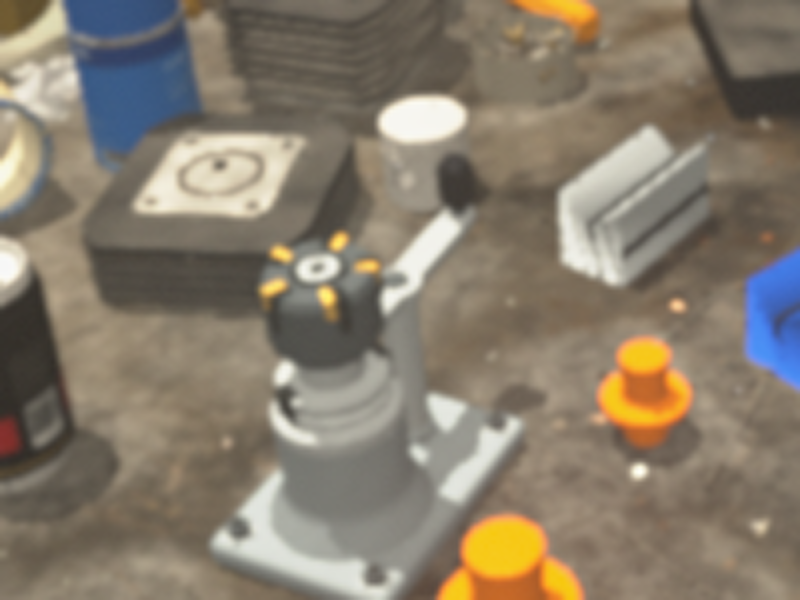

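Run:
```python
from plant import robot
print(robot.close_job())
```

```text
the job is handed in; nothing more can be done
None
```

The job is finished and handed in at about 26 s of the 72 s allowed. `close_job` gave no verdict.

**What I did**
1. I lifted the small orange plug out of the socket and stood it on the bench at about (0.42, 0.19), roughly 15 cm from the socket's axis.
2. I tipped the mill against the end of the V-block, laid it in the groove and let go.
3. I took it again by the cutter and let the taper swing down. It still hung about 35° off vertical, so I used the socket mouth to straighten it.
4. The first try at straightening rode up on the lip of the socket. I backed off, went deeper and it came upright. Then I lowered it home and released it.
5. Last, I swung the keeper in by its knob until it met its stop.

**Last checks**
- **Mill:** upright and within about 1–2 mm of the socket's axis. The cutter face is at z = 0.1475 m, where about 0.149 m was expected. The cutter-side flange face is at about 0.092 m (0.093 expected). Both mean fully home, within the cameras' 2 mm calibration.
- **Keeper:** the knob is at (0.5265, 0.1865), which works out to about 0.04–0.05 rad from home (limit 0.15). My position for it was 2–3 mm off the expected home point. I took that as measurement error, because the fingers slid on past the knob with about 3 N pushing back.
- **Plug and piston:** the plug is standing on the bench, untouched. The scene camera puts the piston within about 4 mm of its starting place. The top camera saw only part of it behind the arm, so its reading (about 1 cm off in y) is not reliable.
- **Arm:** clear of everything at z about 0.25 m.

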